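Draw down the parasol holder's clamp plate

TASK

The clamp plate of the stall's parasol holder still stands proud on its rubber ring. Tighten its four square nuts clockwise in cross order (any nut first, then the one diagonally opposite, then the other two), about half a turn each until you feel it come up firm, so that the plate is drawn down fully and evenly; do not force a nut past firm, because that twists its stud. Leave the other things on the counter where they are.

Things in the scene. Friction and masses are not known exactly. Their poses are not given: they have to be found in the camera images.
- holder: Parasol holder bolted to the counter: a grey cast foot 190 x 190 x 30 mm. Origin at the centre of its underside, on the counter; x and y along its sides, z up. A steel stud stands at each corner, 65 mm from the centre along both x and y.
- plate_mid (a point): Centre of the top face of the steel clamp plate, 170 x 170 x 10 mm, that lies over the foot on a springy rubber ring. Its top is about 44 mm above the counter when fully down, and 3 to 4 mm higher at the start. A green round socket tube, 58 mm across, rises 40 mm from its middle. The plate gives and tilts a little as the nuts are tightened.
- nut_a (a point): Square steel nut on the foot's +x +y stud: 28 x 28 mm, 33 mm tall, gripped on two opposite flats. The point is on its axis, 13 mm below its flat top and 24 mm above the plate when tight. x and y are square to the flats and turn with the nut. Clockwise from above tightens it and carries it down, 8 mm per whole turn; it stays where it is left. It turns with a light drag of about 0.12 N m.
- nut_b (a point): The same kind of nut on the -x +y stud, diagonally opposite nut d. Every nut comes up firm after its own 2.1 to 3.4 rad, which cannot be told from its angle: from there the torque rises by about 4 N m per further rad, as the stud twists. 0.3 to 0.6 N m is firm.
- nut_c (a point): The same kind of nut on the -x -y stud, diagonally opposite nut a.
- nut_d (a point): The same kind of nut on the +x -y stud, diagonally opposite nut b.
- stud_a (a joint): Twist of the stud under nut a, rad; 0 when relaxed, positive when the nut is forced clockwise (4 N m per rad). It is damaged beyond 0.25 rad, that is 1 N m.
- stud_b (a joint): The same for nut b.
- stud_c (a joint): The same for nut c.
- stud_d (a joint): The same for nut d.
- spare_nut: Loose spare square nut, 28 x 28 x 33 mm, beside the holder; leave it. Origin at the centre of its underside.
- wrench: Loose wrench 170 mm long lying beside the holder; leave it.
- coffee_pot: Brass pot 112 mm tall, 96 mm across; leave it. Origin under its centre.
- bowl: Blue bowl, 120 mm across, 50 mm tall; leave it. Origin under its centre.
- mug: White mug, 76 mm across, 85 mm tall; leave it. Origin under its centre.
- jar: Amber jar, 70 mm across, 100 mm tall; leave it. Origin under its centre.
- pack: Cardboard pack 55 x 90 x 25 mm; leave it. Origin under its centre.

How it is judged (in metres and radians):
At the end, for the whole second after the job is handed in: All four nuts are within 0.35 mm of their fully tight height (about a quarter of a radian of turn) and the plate lies level within 0.006 rad (z of each of nut_a, nut_b, nut_c, nut_d in the frame of holder below 0.06835 m and angle between plate_mid's own z axis and vertical below 0.006 rad); the robot touches nothing.
It fails at once if a stud is twisted more than 0.25 rad (a nut forced past firm, more than 1 N m) (value of joint any of stud_a, stud_b, stud_c, stud_d above 0.25 rad).
It fails at once if two neighbouring nuts are down (less than 1 mm from tight) while the other two are both still up (more than 2 mm): not in cross order ((z of each of nut_a, nut_b in the frame of holder below 0.069 m and z of each of nut_c, nut_d in the frame of holder above 0.07 m) or (z of each of nut_b, nut_c in the frame of holder below 0.069 m and z of each of nut_d, nut_a in the frame of holder above 0.07 m) or (z of each of nut_c, nut_d in the frame of holder below 0.069 m and z of each of nut_a, nut_b in the frame of holder above 0.07 m) or (z of each of nut_d, nut_a in the frame of holder below 0.069 m and z of each of nut_b, nut_c in the frame of holder above 0.07 m)).
It fails at once if another thing on the counter is moved more than 20 mm (distance of any of spare_nut, wrench, coffee_pot, bowl, mug, jar, pack from where it was at the start of the episode above 0.02 m).
It also fails if it takes over 72 s, if anything falls off the work surface, if the arm or the gripper's body presses on something with over 40 N, if the wrist force passes 120 N, or if a joint passes its speed limit or range.

ROBOT

A 6-joint arm with a two-finger parallel gripper is mounted at the origin on the work surface. World frame = base frame: x ahead of the robot, y to its left, z up, the work surface at z = 0. Lengths are in mm, angles in degrees, forces in N, time in s.
With the tool pointing down it reaches from about 350 to 775 mm from the base axis. Payload 7.3 kg.
Tool frame: the origin (TCP) lies at the very end of the fingers, on their centre line; the grasp point (between the pads) lies 19 mm behind it (bot.hold_point_z is the distance from the TCP to the grasp point, in mm); x points along the fingers, y is the direction in which the jaws open and shut, and the axes are right-handed (so a half turn about x gives the same grasp; the last joint's range is limited). The gripper opens to 92 mm and grips with 3 to 60 N. Pads are 19 mm wide; open, the fingers measure 130 mm over their backs; the gripper's body (75 mm by 190 mm) begins 47 mm behind the grasp point.
Start: joints at [61.593, 19.595, 87.324, -0, 73.075, -8.365], TCP at [179.91, 493.234, 197.441] pointing down, gripper open.
Joint ranges: [-145.02, 145.02], [-44.19, 115.74], [2.07, 154.8], [-57.11, 237.11], [16.16, 152.29], [-177.93, 177.93]. Speed limits (degrees/s): [147.25, 147.25, 180, 180, 180, 180].

INTERFACE

Orientations are given as [roll, pitch, yaw] about the fixed x, y, z axes, in that order (R = Rz(yaw) Ry(pitch) Rx(roll)).
In Python, from workcell import sensors, imaging, bot gives the robot as it stands.
- The arm moves only by the shell command python3 -m inch 'ROWS'. ROWS is JSON, a list of rows, each an object with "delta_pos": the shift along the world's x, y, z in m, a list of three; "rot": the turn, a rotation vector about the world's x, y, z in rad, a list of three; "claw": the closure in counts, from 0 (fully open) to 255 (shut). In form: [{"delta_pos": [tx, ty, tz], "rot": [rx, ry, rz], "claw": claw}, ...]. A call has 1 to 8 rows; each row is the pose to reach, as a shift and turn from the pose measured when the call began; what a row does not reach only later rows make up. A row lasts 1/12 s, in which the tool goes at most 41.7 mm and 7.16 degrees, less where a joint would pass 70% of its speed; a pose out of reach is approached as far as the arm can. A call with a gripper value outside its range is refused whole. The fingers move at their own pace and stop on an object; the grip force is fixed at half the most. Time passes only in rows, so rows that repeat a pose let the fingers close. It gives the time, the measured TCP pose, the force and the opening at its end, in the units of the state.
- sensors.observe(): the state, without advancing time (a new reading comes with each control period).
- imaging.capture(name): name is "scene" or "side" or "wrist"; returns the picture (384x512x3 uint8, blue, green, red); there is no depth.
- imaging.camera_info(name): a dict with "fx", "fy", "cx", "cy" (pixels), "world_from_camera" (4x4, takes a point from camera to world coordinates). Camera axes: x right, y down, z forward; pixel columns grow to the right and rows downward; lengths in mm; the calibration is good to about 2 mm. A picture is of the moment at which its call begins: read the wrist's pose just before it. camera_info takes no time and is no camera call; for the wrist camera it gives the pose at the moment of the call.
- bot.job_done(): hands the job in, once; it reports no verdict.
Trained networks look in the newest picture that a camera, given by its name, has taken for a name from the list of things; names that differ only in an ending like _2 or _b are one class to them, and where a whole thing is asked for, a point or a joint stands for the part that bears it (a point fixed in the world has none). Each returns a list of dicts, best first, with "confidence" (0 to 1); they miss things now and then, are a little off and sometimes report something else, mostly with a low value. They report only what shows in the picture. A call takes as long as a camera call.
- imaging.look_for(camera, thing): "point" ([x, y, z] in mm, in world coordinates, good to about 4 mm: the middle of the surface that is visible of it).
- imaging.regions_of(camera, thing): "mask" (384x512 bool, what is visible of it).
- imaging.mark_of(camera, thing): "point" ([x, y, z] in mm, in world coordinates, good to about 4 mm: a listed point, or the origin of a listed thing).
The state is a dict: "time_s": time; "joint_positions": joint angles; "dq": joint speeds; "joint_torque": joint torques, N m; "eef_pos": TCP position; "tcp_rot": TCP orientation; "force": force on the tool from outside, world axes, zero at the start; "moment": the same for the moment, N m; "opening": finger opening in mm.
Only numpy, scipy, OpenCV 4.12 (cv2) and the standard library are available. Lean on these libraries where they do the work, as an engineer would, in place of code of your own. Each camera call takes 0.05 s, during which the arm holds its last target.

## Working session

There is one attempt and no reset: what is moved stays moved. The work goes in short steps, Python scripts to look and compute and a shell command to move; the robot and the scene stay as the last step left them, time stands still between calls to the robot, and variables do not carry over. Pictures are saved under pics/ and viewed, and the job is handed in when it is done.

```bash
ls; mkdir -p pics; python3 - <<'E'
from workcell import sensors, imaging, bot
import cv2
s=sensors.observe();print(s)
for c in ["scene","side","wrist"]:
    im=imaging.capture(c);cv2.imwrite(f"pics/{c}0.png",im)
    i=imaging.camera_info(c);print(c,i)
    for t in ["nut_a","holder","plate_mid","spare_nut"]:
        try:print(c,t,[(r['confidence'],r['point']) for r in imaging.mark_of(c,t)])
        except Exception as e:print(e)
print(sensors.observe()['time_s'])
E
```

```text
pics
{'time_s': 0.0, 'joint_positions': array([ 6.15938222e+01,  1.96355662e+01,  8.73764461e+01, -6.30405832e-04,
        7.30779099e+01, -8.36633690e+00]), 'dq': array([ 0.01657098,  0.07435424, -0.03733836,  0.00689957, -0.07272642,
        0.03410435]), 'joint_torque': array([-1.30177123e-03, -4.31227720e+01, -2.44212806e+01,  7.16271345e-02,
        5.60293312e-02, -1.40899874e-04]), 'eef_pos': array([179.67247383, 492.80297373, 196.7576881 ]), 'tcp_rot': array([ -97.98224246,   89.91007577, -118.02189936]), 'force': array([ 0.0888583 ,  0.08291283, -0.1623567 ]), 'moment': array([-0.01879991,  0.01396821,  0.02239969]), 'opening': 91.9539639038758}
scene {'fx': 365.91252275911603, 'fy': 365.91252275911603, 'cx': 256.9146229524112, 'cy': 189.72844009711693, 'world_from_camera': array([[ 6.40307791e-01,  4.70858638e-01, -6.06875668e-01,
         1.11263973e+03],
       [ 7.67800741e-01, -3.69626741e-01,  5.23314527e-01,
        -4.67050743e+02],
       [ 2.20896903e-02, -8.01041956e-01, -5.98200493e-01,
         6.34189534e+02],
       [ 0.00000000e+00,  0.00000000e+00,  0.000000
[... 1031 characters left out ...]
0])]
side plate_mid [(0.75, [558.3, -32.4, 44.1])]
side spare_nut [(0.48, [520.8, 48.2, 67.4]), (0.46, [570.0, 130.8, -4.0])]
wrist {'fx': 282.26230180705346, 'fy': 282.26230180705346, 'cx': 252.85778700230748, 'cy': 189.65188275711628, 'world_from_camera': array([[ 3.42005637e-01,  9.02332866e-01,  2.62350038e-01,
         1.10599679e+02],
       [ 9.39697463e-01, -3.28675732e-01, -9.45565493e-02,
         5.19110630e+02],
       [ 9.06608773e-04,  2.78868538e-01, -9.60328858e-01,
         3.83615542e+02],
       [ 0.00000000e+00,  0.00000000e+00,  0.00000000e+00,
         1.00000000e+00]])}
wrist nut_a []
wrist holder []
wrist plate_mid [(0.17, [400.5, 378.4, 0.3])]
wrist spare_nut []
0.75
```

View pics/scene0.png

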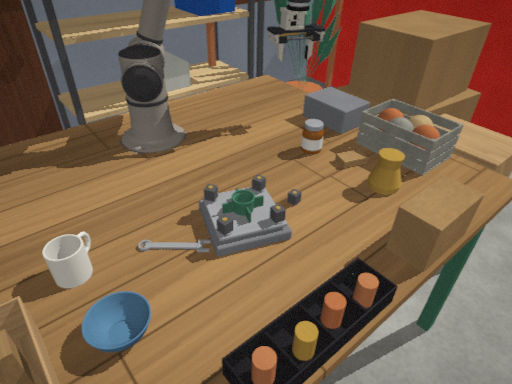

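View pics/side0.png

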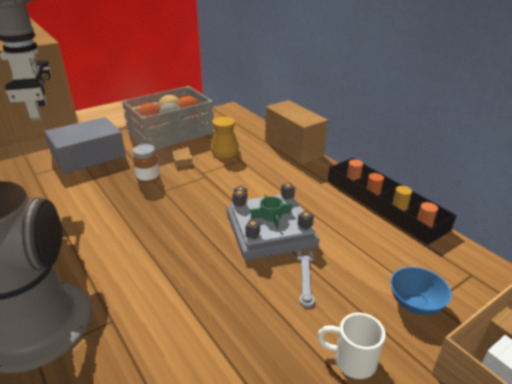

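View pics/wrist0.png

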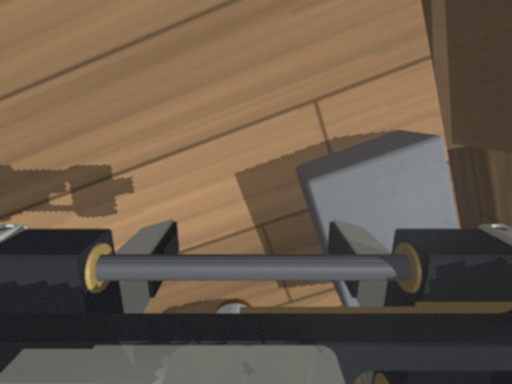

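The scene shows the holder near (557,-33) with yaw about -19°. Its nuts are near (641,8), (521,50), (473,-72) and (597,-115). In `scene` they appear at about (259,183), (210,191), (225,225) and (278,213), and the spare nut is at (294,197). I'll move above the holder to view it with the wrist camera.

```bash
python3 -m inch '[{"delta_pos":[0.423,-0.541,-0.02],"rot":[0,0,0],"claw":0},{"delta_pos":[0.423,-0.541,-0.02],"rot":[0,0,0],"claw":0},{"delta_pos":[0.423,-0.541,-0.02],"rot":[0,0,0],"claw":0},{"delta_pos":[0.423,-0.541,-0.02],"rot":[0,0,0],"claw":0},{"delta_pos":[0.423,-0.541,-0.02],"rot":[0,0,0],"claw":0},{"delta_pos":[0.423,-0.541,-0.02],"rot":[0,0,0],"claw":0},{"delta_pos":[0.423,-0.541,-0.02],"rot":[0,0,0],"claw":0},{"delta_pos":[0.423,-0.541,-0.02],"rot":[0,0,0],"claw":0}]'
```

```text
time_s: 1.42
eef_pos: [386.1, 229.0, 188.0]
tcp_rot: [51.3, 89.9, 31.3]
force: [1.4, 0.7, -0.2]
opening: 91.4
```

```bash
python3 -m inch '[{"delta_pos":[0.217,-0.277,-0.02],"rot":[0,0,0],"claw":110},{"delta_pos":[0.217,-0.277,-0.02],"rot":[0,0,0],"claw":110},{"delta_pos":[0.217,-0.277,-0.02],"rot":[0,0,0],"claw":110},{"delta_pos":[0.217,-0.277,-0.02],"rot":[0,0,0],"claw":110},{"delta_pos":[0.217,-0.277,-0.02],"rot":[0,0,0],"claw":110},{"delta_pos":[0.217,-0.277,-0.028],"rot":[0,0,0],"claw":110},{"delta_pos":[0.217,-0.277,-0.028],"rot":[0,0,0],"claw":110},{"delta_pos":[0.217,-0.277,-0.028],"rot":[0,0,0],"claw":110}]'
python3 -m inch '[{"delta_pos":[0.013,-0.018,0],"rot":[0,0,0],"claw":110},{"delta_pos":[0.013,-0.018,0],"rot":[0,0,0],"claw":110},{"delta_pos":[0.013,-0.018,0],"rot":[0,0,0],"claw":110}]'
cat > h.py <<'E'
import numpy as np
from workcell import sensors, imaging, bot
from scipy.spatial.transform import Rotation as Ro
def st():
    s=sensors.observe(); R=Ro.from_euler('xyz',s['tcp_rot'],degrees=True).as_matrix()
    y=R[:,1]; x=R[:,0]
    tilt=np.degrees(np.arccos(-x[2]))
    print('t%.2f'%s['time_s'],'pos',s['eef_pos'].round(1),'phi %.1f'%np.degrees(np.arctan2(y[1],y[0])),'tilt %.2f'%tilt,x.round(4),'q1 %.1f q6 %.1f'%(s['joint_positions'][0],s['joint_positions'][5]),'F',s['force'].round(1),'M',s['moment'].round(2),'open %.1f'%s['opening'])
    return s
def ray(info,u,v,z):
    T=np.array(info['world_from_camera']); d=T[:3,:3]@np.array([(u-info['cx'])/info['fx'],(v-info['cy'])/info['fy'],1]); o=T[:3,3]
    return o+d*(z-o[2])/d[2]
E
python3 - <<'E'
from h import *
import cv2,json
st()
i=imaging.camera_info('wrist')
im=imaging.capture('wrist');cv2.imwrite('pics/w1.png',im);cv2.imwrite('pics/w1b.png',cv2.resize(im,(800,600),interpolation=cv2.INTER_CUBIC))
json.dump({k:np.array(v).tolist() for k,v in i.items()},open('w1.json','w'))
for t in ['nut_a','plate_mid']:print([(r['confidence'],r['point']) for r in imaging.mark_of('wrist',t)])
E
```

```text
time_s: 2.08
eef_pos: [590.8, -33.0, 162.2]
tcp_rot: [44.8, 89.9, 24.8]
force: [1.2, 0.7, 0.3]
opening: 52.0
time_s: 2.33
eef_pos: [603.8, -52.0, 161.4]
tcp_rot: [116.4, 89.9, 96.2]
force: [-0.7, 1.4, -0.0]
opening: 52.3
t2.33 pos [603.8 -52.  161.4] phi 69.8 tilt 0.06 [-1.e-04  1.e-03 -1.e+00] q1 -12.2 q6 -82.0 F [-0.7  1.4 -0. ] M [ 0.03 -0.01  0.02] open 52.3
[(0.93, [522.4, 51.0, 69.2]), (0.91, [643.0, 2.9, 73.5]), (0.67, [593.3, -115.2, 71.5]), (0.64, [471.6, -70.8, 75.4])]
[(0.59, [555.7, -30.3, 44.2]), (0.21, [522.1, 52.0, 69.6])]
```

View pics/w1b.png

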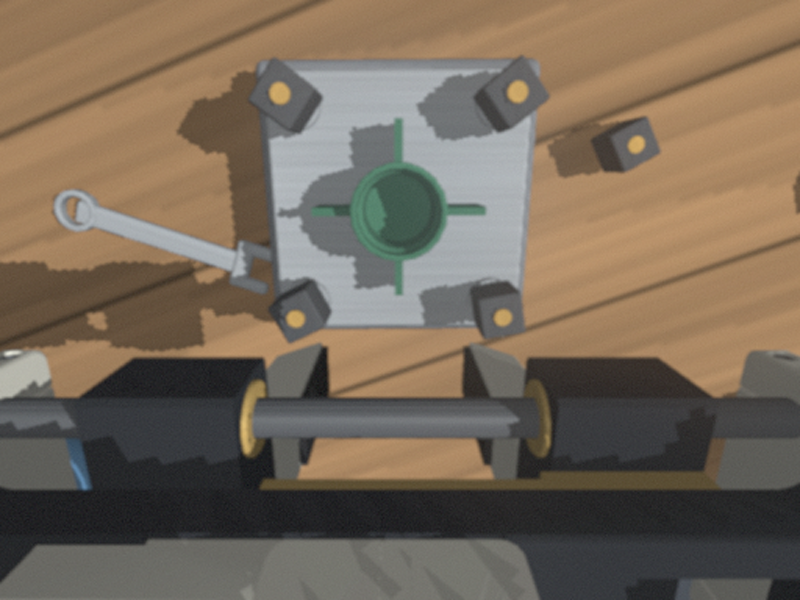

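All four nuts, their brass stud tips and the spare show clearly. In the original 512-wide pixels the tips are near (179,60), (331,58), (190,204) and (322,203). I'll localise the tips and crop each nut to get its flat angle.

```bash
python3 - <<'E'
import cv2,json,numpy as np
from h import ray
im=cv2.imread('pics/w1.png');i=json.load(open('w1.json'))
hsv=cv2.cvtColor(im,cv2.COLOR_BGR2HSV)
T=[]
rows=[]
for n,(u,v) in dict(TL=(179,60),TR=(331,58),BL=(190,204),BR=(322,203)).items():
    w=im[v-8:v+9,u-8:u+9].astype(int); m=(w[:,:,2]-w[:,:,0])>60
    ys,xs=np.nonzero(m); c=(xs.mean()+u-8,ys.mean()+v-8)
    p=ray(i,*c,85); T.append(p[:2]); print(n,np.round(c,1),m.sum(),p.round(1))
    # rectified top-down crop at nut top z~84, 60mm, 5px/mm in world axes
    g=np.linspace(-24,24,280); 
    Tm=np.array(i['world_from_camera']);
    X,Y=np.meshgrid(g,-g); P=np.stack([p[0]+X,p[1]+Y,np.full_like(X,84)],-1)-Tm[:3,3]
    C=P@Tm[:3,:3]; mu=(C[...,0]/C[...,2]*i['fx']+i['cx']).astype('f4'); mv=(C[...,1]/C[...,2]*i['fy']+i['cy']).astype('f4')
    o=cv2.remap(im,mu,mv,cv2.INTER_CUBIC); o=cv2.convertScaleAbs(o,alpha=1.6,beta=20)
    cv2.putText(o,n,(3,20),0,.6,(0,0,255),1); rows.append(o)
T=np.array(T);print(T.mean(0),[np.linalg.norm(T[a]-T[b]).round(1) for a,b in((0,1),(2,3),(0,2),(1,3),(0,3),(1,2))])
cv2.imwrite('pics/nuts1.png',np.vstack([np.hstack(rows[:2]),np.hstack(rows[2:])]))
E
```

```text
TL [178.6  59.2] 144 [475.5 -71.5  85. ]
TR [331.   58.4] 145 [519.7  50.9  85. ]
BL [188.8 203.6] 94 [ 597.9 -115.9   85. ]
BR [321.3 202.8] 91 [642.    6.6  85. ]
[558.7817547  -32.48324054] [np.float64(130.1), np.float64(130.1), np.float64(130.2), np.float64(130.1), np.float64(183.9), np.float64(184.2)]
```

View pics/nuts1.png

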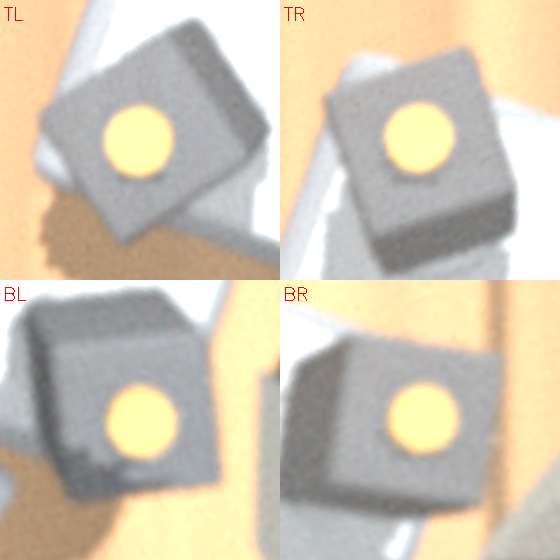

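The tips form a square with 130.1 mm sides, which confirms z = 85. Flat angles are about TL 34.5°, TR 19.5°, BL 5.5° and BR -8.5° (mod 90). I'll start with BR at (642, 6.6), then its diagonal TL, then TR and BL.

```bash
python3 -m inch '[{"delta_pos":[0.0382,0.0586,0],"rot":[0,0,0.204],"claw":110},{"delta_pos":[0.0382,0.0586,0],"rot":[0,0,0.204],"claw":110},{"delta_pos":[0.0382,0.0586,-0.03],"rot":[0,0,0.204],"claw":110},{"delta_pos":[0.0382,0.0586,-0.06],"rot":[0,0,0.204],"claw":110},{"delta_pos":[0.0382,0.0586,-0.09],"rot":[0,0,0.204],"claw":110},{"delta_pos":[0.0382,0.0586,-0.107],"rot":[0,0,0.204],"claw":110},{"delta_pos":[0.0382,0.0586,-0.107],"rot":[0,0,0.204],"claw":110},{"delta_pos":[0.0382,0.0586,-0.107],"rot":[0,0,0.204],"claw":110}]'; python3 -c "
from h import *;st()"
```

```text
time_s: 3.15
eef_pos: [640.7, 10.1, 55.5]
tcp_rot: [127.3, 89.9, 119.1]
force: [0.2, 0.4, 1.6]
opening: 51.9
t3.15 pos [640.7  10.1  55.5] phi 81.8 tilt 0.08 [-7.0e-04  1.2e-03 -1.0e+00] q1 -6.0 q6 -87.8 F [0.2 0.4 1.6] M [-0.04 -0.01 -0.03] open 51.9
```

```bash
python3 -m inch '[{"delta_pos":[0.0013,-0.0035,-0.001],"rot":[0,0,0],"claw":110},{"delta_pos":[0.0013,-0.0035,-0.001],"rot":[0,0,0],"claw":200},{"delta_pos":[0.0013,-0.0035,-0.001],"rot":[0,0,0],"claw":200},{"delta_pos":[0.0013,-0.0035,-0.001],"rot":[0,0,0],"claw":255},{"delta_pos":[0.0013,-0.0035,-0.001],"rot":[0,0,0],"claw":255},{"delta_pos":[0.0013,-0.0035,-0.001],"rot":[0,0,0],"claw":255},{"delta_pos":[0.0013,-0.0035,-0.001],"rot":[0,0,0],"claw":255}]'; python3 -c "
from h import *;st()"
```

```text
time_s: 3.73
eef_pos: [642.3, 4.7, 55.4]
tcp_rot: [-70.3, 89.9, -78.5]
force: [-1.9, -10.7, 4.6]
opening: 16.8
t3.73 pos [642.3   4.7  55.4] phi 81.8 tilt 0.11 [ 4.0e-04 -1.8e-03 -1.0e+00] q1 -6.4 q6 -88.1 F [ -1.9 -10.7   4.6] M [-1.9   0.35  0.  ] open 16.8
```

```bash
python3 - <<'E'
from h import *
import cv2
a=imaging.capture('wrist');b=imaging.capture('side')
cv2.imwrite('pics/w2.png',np.vstack([cv2.resize(a[100:300,130:390],(780,600))]))
cv2.imwrite('pics/s2.png',cv2.resize(b[150:290,200:360],(800,600),interpolation=cv2.INTER_CUBIC))
st()
E
```

```text
t3.83 pos [642.4   3.9  55.5] phi 81.8 tilt 0.15 [ 6.0e-04 -2.5e-03 -1.0e+00] q1 -6.4 q6 -88.1 F [-0.3 -1.2  5.5] M [0.15 0.08 0.08] open 8.8
```

View pics/w2.png

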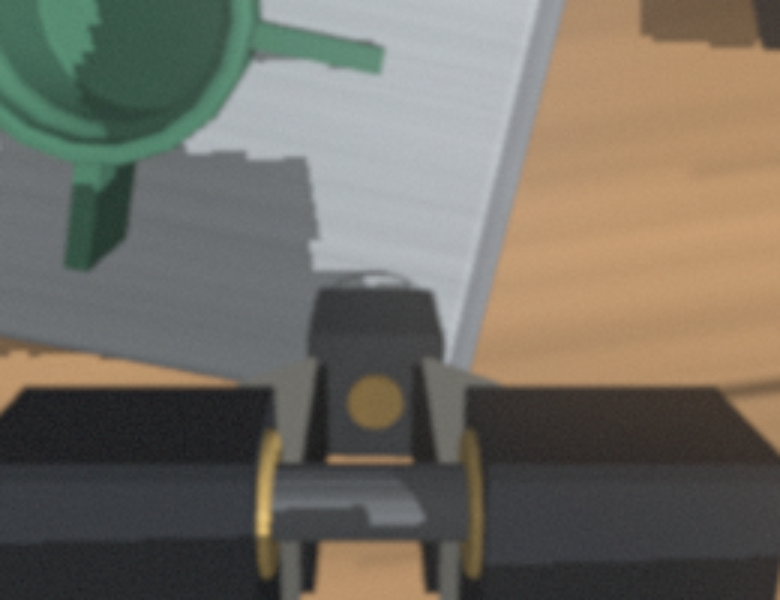

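View pics/s2.png

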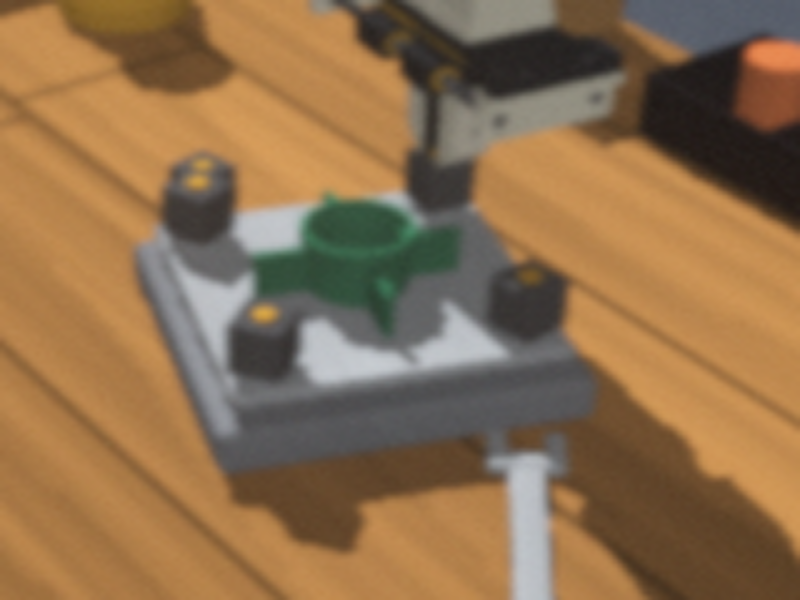

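```bash
python3 - <<'E'
from h import *
import cv2
a=imaging.capture('wrist')
i=imaging.camera_info('wrist')
cv2.imwrite('pics/w3.png',np.vstack([cv2.resize(a[100:300,130:390],(780,600))]))
st()
T=np.array(i['world_from_camera']);
for p in [[642,4,55],[642,4,75],[642,6.6,85]]:
    c=T[:3,:3].T@(np.array(p)-T[:3,3]); print(c[:2]/c[2]*i['fx']+[i['cx'],i['cy']])
E
```

```text
t3.88 pos [642.7   5.4  55.6] phi 81.7 tilt 0.07 [ 1.2e-03  3.0e-04 -1.0e+00] q1 -6.4 q6 -88.1 F [0.2 3.1 4.3] M [ 0.51 -0.01  0.  ] open 4.8
[249.9493027 215.6117184]
[249.67400608 227.1244666 ]
[253.75992822 233.28540583]
```

View pics/w3.png

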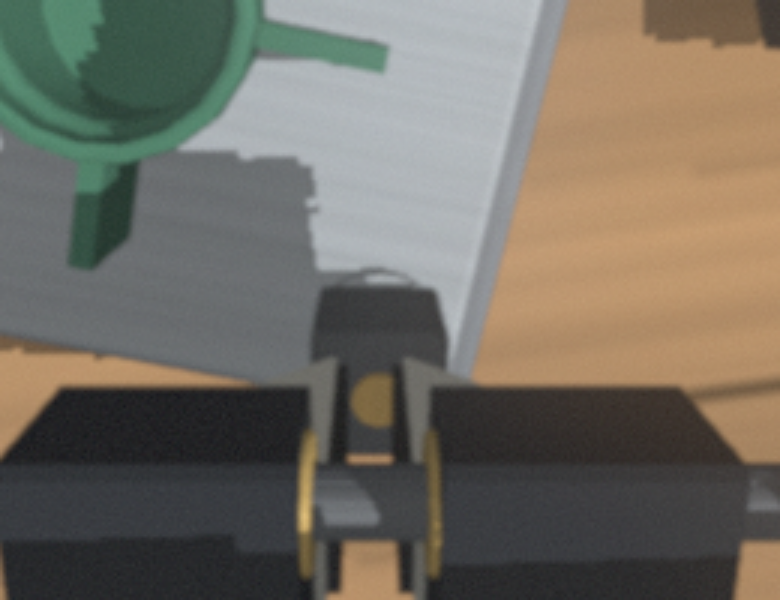

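The fingers read 4.8 mm open and cover the top of the nut, so they seem to be over it rather than beside it. I'll open and check the true fingertip height from the fixed cameras.

```bash
python3 - <<'E'
from h import *
import cv2
s=st(); print(bot.hold_point_z)
out=[]
for n in ['side','scene']:
    a=imaging.capture(n); i=imaging.camera_info(n); T=np.array(i['world_from_camera'])
    def pr(p):
        c=T[:3,:3].T@(np.array(p)-T[:3,3]); return c[:2]/c[2]*i['fx']+[i['cx'],i['cy']]
    c=pr([642,5,75]).round().astype(int); x0,y0=c-[40,50]
    o=cv2.resize(a[y0:y0+90,x0:x0+80],(400*1,450),interpolation=cv2.INTER_CUBIC)
    for z,col in((55,(0,0,255)),(85,(0,255,0)),(102,(255,0,0))):
        q=(pr([642.5,5,z])-[x0,y0])*5; cv2.circle(o,tuple(int(k) for k in q),4,col,1)
    out.append(o)
cv2.imwrite('pics/tips.png',np.hstack(out))
E
```

```text
t3.88 pos [642.7   5.4  55.6] phi 81.7 tilt 0.07 [ 1.2e-03  3.0e-04 -1.0e+00] q1 -6.4 q6 -88.1 F [0.2 3.1 4.3] M [ 0.51 -0.01  0.  ] open 4.8
18.8
```

View pics/tips.png

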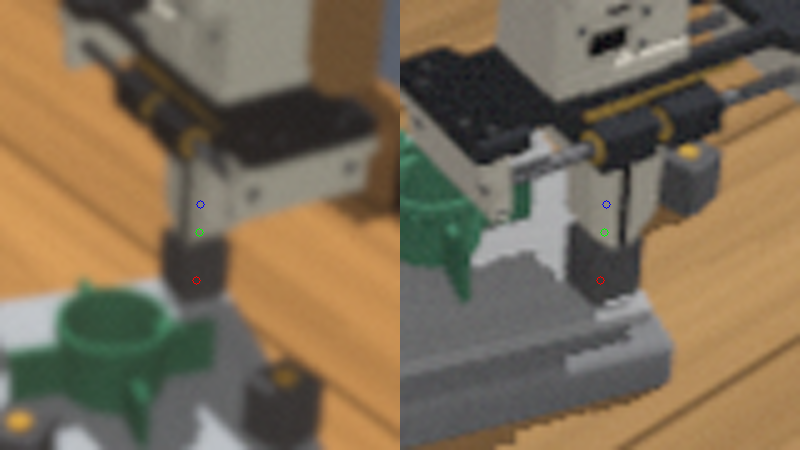

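```bash
python3 -m inch '[{"delta_pos":[0,0,0.006],"rot":[0,0,0],"claw":110},{"delta_pos":[-0.0005,0.0012,0.03],"rot":[0,0,0],"claw":110},{"delta_pos":[-0.0005,0.0012,0.03],"rot":[0,0,0],"claw":110},{"delta_pos":[-0.0005,0.0012,0.03],"rot":[0,0,0],"claw":110}]'; python3 - <<'E'
from h import *
import cv2
s=st(); p0=s['eef_pos']
out=[]
for n in ['side','scene','wrist']:
    i=imaging.camera_info(n);a=imaging.capture(n);  T=np.array(i['world_from_camera'])
    def pr(p):
        c=T[:3,:3].T@(np.array(p)-T[:3,3]); return c[:2]/c[2]*i['fx']+[i['cx'],i['cy']]
    c=pr(p0+[0,0,25]).round().astype(int); w=45 if n!='wrist' else 90; k=4 if n!='wrist' else 2; x0,y0=c-[w,60 if n!='wrist' else 120]
    x0=max(x0,0);y0=max(y0,0)
    h=110 if n!='wrist' else 220
    o=cv2.resize(a[y0:y0+h,x0:x0+2*w],None,fx=k,fy=k,interpolation=cv2.INTER_CUBIC)
    for z,col in((0,(0,0,255)),(29,(0,255,0)),(66,(255,0,0))):
        q=(pr(p0+[0,0,z])-[x0,y0])*k; cv2.circle(o,tuple(int(k) for k in q),4,col,1)
    o=o[:440]; o=cv2.copyMakeBorder(o,0,440-o.shape[0],0,0,0); out.append(o[:,:266] if 0 else cv2.resize(o,(266,440)) if 0 else o)
    print(n,o.shape)
cv2.imwrite('pics/tips2.png',np.hstack(out[:2])); cv2.imwrite('pics/tips2w.png',out[2])
E
```

```text
time_s: 4.32
eef_pos: [643.1, 8.2, 86.9]
tcp_rot: [31.9, 89.7, 23.6]
force: [0.6, 0.0, 0.4]
opening: 22.9
t4.32 pos [643.1   8.2  86.9] phi 81.8 tilt 0.27 [ 0.0043  0.0019 -1.    ] q1 -6.2 q6 -88.0 F [0.6 0.  0.4] M [ 0.05  0.02 -0.01] open 22.9
side (440, 360, 3)
scene (440, 360, 3)
wrist (440, 360, 3)
```

View pics/tips2.png

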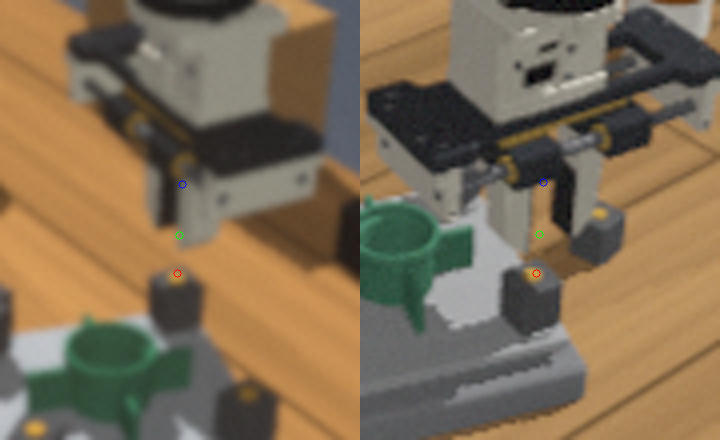

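View pics/tips2w.png

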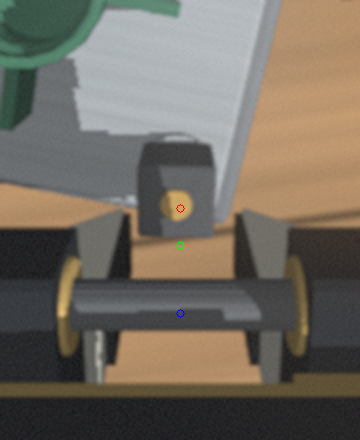

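The fixed views show the actual fingertips about 26–28 mm above the reported TCP, so the first grip closed over the nut top without touching anything. I'll allow for that and take TCP z ≈ 37, which gives about 20 mm of engagement and leaves the body clear of the tube.

```bash
python3 -m inch '[{"delta_pos":[-0.0011,-0.0016,0],"rot":[0,0,0],"claw":110},{"delta_pos":[-0.0011,-0.0016,0],"rot":[0,0,0],"claw":110},{"delta_pos":[-0.0011,-0.0016,0],"rot":[0,0,0],"claw":110},{"delta_pos":[-0.0011,-0.0016,0],"rot":[0,0,0],"claw":110},{"delta_pos":[-0.0011,-0.0016,-0.015],"rot":[0,0,0],"claw":110},{"delta_pos":[-0.0011,-0.0016,-0.03],"rot":[0,0,0],"claw":110},{"delta_pos":[-0.0011,-0.0016,-0.045],"rot":[0,0,0],"claw":110},{"delta_pos":[-0.0011,-0.0016,-0.05],"rot":[0,0,0],"claw":110}]'; python3 -c "
from h import *;st()"
```

```text
time_s: 5.13
eef_pos: [639.1, 6.8, 32.3]
tcp_rot: [151.6, 89.7, 143.3]
force: [-0.2, -0.1, -1.0]
opening: 52.3
t5.13 pos [639.1   6.8  32.3] phi 81.8 tilt 0.27 [-0.0038  0.0028 -1.    ] q1 -6.3 q6 -88.2 F [-0.2 -0.1 -1. ] M [ 0.01 -0.    0.  ] open 52.3
```

```bash
python3 -m inch '[{"delta_pos":[0.0029,-0.0002,0.0055],"rot":[0,0,0],"claw":110},{"delta_pos":[0.0029,-0.0002,0.0055],"rot":[0,0,0],"claw":160},{"delta_pos":[0.0029,-0.0002,0.0055],"rot":[0,0,0],"claw":200},{"delta_pos":[0.0029,-0.0002,0.0055],"rot":[0,0,0],"claw":200},{"delta_pos":[0.0029,-0.0002,0.0055],"rot":[0,0,0],"claw":200},{"delta_pos":[0.0029,-0.0002,0.0055],"rot":[0,0,0],"claw":230},{"delta_pos":[0.0029,-0.0002,0.0055],"rot":[0,0,0],"claw":230}]'; python3 -c "
from h import *;st()"
```

```text
time_s: 5.72
eef_pos: [642.5, 6.3, 38.5]
tcp_rot: [145.2, 89.8, 137.0]
force: [0.0, -1.2, 3.1]
opening: 27.4
t5.72 pos [642.5   6.3  38.5] phi 81.8 tilt 0.20 [-0.0025  0.0023 -1.    ] q1 -6.3 q6 -88.1 F [ 0.  -1.2  3.1] M [-0.21  0.01  0.  ] open 27.4
```

Gripped at 27.4 mm with small lateral force. Turning clockwise now.

```bash
python3 -m inch '[{"delta_pos":[0,0,-0.0001],"rot":[0,0,-0.1],"claw":230},{"delta_pos":[0,0,-0.0002],"rot":[0,0,-0.2],"claw":230},{"delta_pos":[0,0,-0.0004],"rot":[0,0,-0.3],"claw":230},{"delta_pos":[0,0,-0.0005],"rot":[0,0,-0.4],"claw":230},{"delta_pos":[0,0,-0.0006],"rot":[0,0,-0.5],"claw":230},{"delta_pos":[0,0,-0.0007],"rot":[0,0,-0.6],"claw":230},{"delta_pos":[0,0,-0.0009],"rot":[0,0,-0.7],"claw":230},{"delta_pos":[0,0,-0.001],"rot":[0,0,-0.8],"claw":230}]'; python3 -c "
from h import *;st()"
```

```text
time_s: 6.38
eef_pos: [642.0, 5.3, 37.6]
tcp_rot: [172.2, 89.9, 117.9]
force: [-2.4, -3.8, 2.0]
opening: 27.8
t6.38 pos [642.    5.3  37.6] phi 35.7 tilt 0.12 [-0.001   0.0019 -1.    ] q1 -6.4 q6 -42.1 F [-2.4 -3.8  2. ] M [-0.85  0.37  0.14] open 27.8
```

```bash
python3 -m inch '[{"delta_pos":[0,0.0005,-0.0002],"rot":[0,0,-0.12],"claw":230},{"delta_pos":[0,0.0005,-0.0003],"rot":[0,0,-0.24],"claw":230},{"delta_pos":[0,0.0005,-0.0005],"rot":[0,0,-0.36],"claw":230},{"delta_pos":[0,0.0005,-0.0006],"rot":[0,0,-0.48],"claw":230},{"delta_pos":[0,0.0005,-0.0008],"rot":[0,0,-0.6],"claw":230},{"delta_pos":[0,0.0005,-0.0009],"rot":[0,0,-0.72],"claw":230},{"delta_pos":[0,0.0005,-0.0011],"rot":[0,0,-0.84],"claw":230},{"delta_pos":[0,0.0005,-0.0012],"rot":[0,0,-0.96],"claw":230}]'; python3 -c "
from h import *;st()"
```

```text
time_s: 7.05
eef_pos: [640.6, 4.8, 36.4]
tcp_rot: [-89.1, 89.9, 161.2]
force: [-4.4, -3.8, 3.5]
opening: 27.6
t7.05 pos [640.6   4.8  36.4] phi -19.7 tilt 0.12 [-2.e-03  7.e-04 -1.e+00] q1 -6.4 q6 13.2 F [-4.4 -3.8  3.5] M [-0.82  0.96  0.22] open 27.6
```

```bash
python3 -m inch '[{"delta_pos":[0,0,-0.0001],"rot":[0,0,-0.08],"claw":230},{"delta_pos":[0,0,-0.0002],"rot":[0,0,-0.16],"claw":230},{"delta_pos":[0,0,-0.0003],"rot":[0,0,-0.24],"claw":230},{"delta_pos":[0,0,-0.0004],"rot":[0,0,-0.3],"claw":230},{"delta_pos":[0,0,-0.0005],"rot":[0,0,-0.36],"claw":230},{"delta_pos":[0,0,-0.0005],"rot":[0,0,-0.4],"claw":230}]'; python3 -c "
from h import *;st()"
```

```text
time_s: 7.55
eef_pos: [639.8, 4.7, 35.9]
tcp_rot: [-66.8, 89.8, 160.5]
force: [-2.6, -1.8, 1.9]
opening: 27.8
t7.55 pos [639.8   4.7  35.9] phi -42.7 tilt 0.20 [-0.0033  0.0012 -1.    ] q1 -6.5 q6 36.3 F [-2.6 -1.8  1.9] M [-0.29  0.61  0.15] open 27.8
```

```bash
python3 -m inch '[{"delta_pos":[0,0,-0.0001],"rot":[0,0,-0.06],"claw":230},{"delta_pos":[0,0,-0.0001],"rot":[0,0,-0.11],"claw":230},{"delta_pos":[0,0,-0.0002],"rot":[0,0,-0.16],"claw":230}]'; python3 -c "
from h import *;st()"
python3 -m inch '[{"delta_pos":[0,0,0],"rot":[0,0,0],"claw":230}]'; python3 -c "
from h import *;st()"
```

```text
time_s: 7.8
eef_pos: [639.4, 4.8, 35.7]
tcp_rot: [-61.0, 89.8, 156.9]
force: [-1.5, 0.3, 1.3]
opening: 27.7
t7.80 pos [639.4   4.8  35.7] phi -52.0 tilt 0.24 [-0.0039  0.0016 -1.    ] q1 -6.5 q6 45.5 F [-1.5  0.3  1.3] M [-0.17  0.34  0.1 ] open 27.7
time_s: 7.88
eef_pos: [639.2, 4.8, 35.8]
tcp_rot: [-59.4, 89.7, 158.5]
force: [-0.1, -0.0, 0.4]
opening: 27.8
t7.88 pos [639.2   4.8  35.8] phi -52.1 tilt 0.25 [-0.0041  0.0016 -1.    ] q1 -6.5 q6 45.6 F [-0.1 -0.   0.4] M [-0.25  0.04  0.13] open 27.8
```

```bash
python3 -m inch '[{"delta_pos":[0,0,-0.0001],"rot":[0,0,-0.06],"claw":230},{"delta_pos":[0,0,-0.0002],"rot":[0,0,-0.12],"claw":230},{"delta_pos":[0,0,-0.0003],"rot":[0,0,-0.18],"claw":230}]'; python3 -c "
from h import *;st()"
```

```text
time_s: 8.13
eef_pos: [639.1, 5.0, 35.5]
tcp_rot: [-59.5, 89.7, 148.0]
force: [-0.4, 0.4, 1.2]
opening: 28.0
t8.13 pos [639.1   5.   35.5] phi -62.5 tilt 0.27 [-0.004   0.0025 -1.    ] q1 -6.5 q6 56.0 F [-0.4  0.4  1.2] M [-0.06  0.21  0.14] open 28.0
```

```bash
python3 -m inch '[{"delta_pos":[0,0,-0.0001],"rot":[0,0,-0.06],"claw":230},{"delta_pos":[0,0,-0.0002],"rot":[0,0,-0.12],"claw":230},{"delta_pos":[0,0,-0.0003],"rot":[0,0,-0.18],"claw":230}]'; python3 -c "
from h import *;st()"
```

```text
time_s: 8.38
eef_pos: [638.9, 5.3, 35.3]
tcp_rot: [-59.3, 89.7, 137.8]
force: [-1.3, 0.8, 0.2]
opening: 27.9
t8.38 pos [638.9   5.3  35.3] phi -72.9 tilt 0.29 [-0.0038  0.0034 -1.    ] q1 -6.5 q6 66.3 F [-1.3  0.8  0.2] M [-0.03  0.3   0.12] open 27.9
```

```bash
python3 -m inch '[{"delta_pos":[0,0,-0.0001],"rot":[0,0,-0.06],"claw":230},{"delta_pos":[0,0,-0.0002],"rot":[0,0,-0.12],"claw":230},{"delta_pos":[0,0,-0.0003],"rot":[0,0,-0.18],"claw":230}]'; python3 -c "
from h import *;st()"
```

```text
time_s: 8.63
eef_pos: [638.7, 5.5, 35.1]
tcp_rot: [-59.8, 89.7, 127.0]
force: [0.1, 1.0, 1.5]
opening: 27.7
t8.63 pos [638.7   5.5  35.1] phi -83.2 tilt 0.32 [-0.0033  0.0044 -1.    ] q1 -6.5 q6 76.6 F [0.1 1.  1.5] M [0.03 0.29 0.15] open 27.7
```

```bash
python3 -m inch '[{"delta_pos":[0,0,-0.0001],"rot":[0,0,-0.06],"claw":230},{"delta_pos":[0,0,-0.0002],"rot":[0,0,-0.12],"claw":230},{"delta_pos":[0,0,-0.0003],"rot":[0,0,-0.18],"claw":230}]'; python3 -c "
from h import *;st()"
```

```text
time_s: 8.88
eef_pos: [638.7, 5.9, 34.9]
tcp_rot: [-60.4, 89.7, 116.0]
force: [-1.3, 1.8, 0.4]
opening: 27.7
t8.88 pos [638.7   5.9  34.9] phi -93.6 tilt 0.34 [-0.0026  0.0053 -1.    ] q1 -6.5 q6 87.0 F [-1.3  1.8  0.4] M [0.08 0.26 0.11] open 27.7
```

```bash
python3 -m inch '[{"delta_pos":[0,0,-0.0001],"rot":[0,0,-0.06],"claw":230},{"delta_pos":[0,0,-0.0002],"rot":[0,0,-0.12],"claw":230},{"delta_pos":[0,0,-0.0003],"rot":[0,0,-0.18],"claw":230}]'; python3 -c "
from h import *;st()"
```

```text
time_s: 9.13
eef_pos: [638.8, 6.2, 34.8]
tcp_rot: [-63.7, 89.7, 102.4]
force: [-1.3, 0.6, 1.5]
opening: 27.8
t9.13 pos [638.8   6.2  34.8] phi -103.9 tilt 0.34 [-0.0013  0.0057 -1.    ] q1 -6.5 q6 97.3 F [-1.3  0.6  1.5] M [0.1  0.28 0.59] open 27.8
```

Torque rose to 0.59 N m at 3.24 rad, so this nut is firm. I'll release it and go to the diagonal nut TL.

```bash
python3 -m inch '[{"delta_pos":[0,0,0],"rot":[0,0,0],"claw":110},{"delta_pos":[0,0,0],"rot":[0,0,0],"claw":110},{"delta_pos":[0,0,0],"rot":[0,0,0],"claw":110},{"delta_pos":[0,0,0.02],"rot":[0,0,0],"claw":110},{"delta_pos":[0,0,0.05],"rot":[0,0,0],"claw":110},{"delta_pos":[-0.02,-0.01,0.07],"rot":[0,0,0.12],"claw":110},{"delta_pos":[-0.04,-0.02,0.07],"rot":[0,0,0.24],"claw":110},{"delta_pos":[-0.06,-0.03,0.07],"rot":[0,0,0.36],"claw":110}]'; python3 -c "
from h import *;st()"
```

```text
time_s: 9.8
eef_pos: [579.1, -24.2, 106.3]
tcp_rot: [-100.0, 89.8, 87.2]
force: [-1.3, -0.7, 0.1]
opening: 52.4
t9.80 pos [579.1 -24.2 106.3] phi -82.9 tilt 0.24 [ 2.0e-04  4.3e-03 -1.0e+00] q1 -10.1 q6 72.6 F [-1.3 -0.7  0.1] M [-0.02  0.16  0.03] open 52.4
```

```bash
python3 -m inch '[{"delta_pos":[-0.03,-0.012,0],"rot":[0,0,2.049],"claw":110},{"delta_pos":[-0.06,-0.024,0],"rot":[0,0,2.049],"claw":110},{"delta_pos":[-0.09,-0.04,0],"rot":[0,0,2.049],"claw":110},{"delta_pos":[-0.1036,-0.0473,0],"rot":[0,0,2.049],"claw":110},{"delta_pos":[-0.1036,-0.0473,0],"rot":[0,0,2.049],"claw":110},{"delta_pos":[-0.1036,-0.0473,0],"rot":[0,0,2.049],"claw":110},{"delta_pos":[-0.1036,-0.0473,0],"rot":[0,0,2.049],"claw":110},{"delta_pos":[-0.1036,-0.0473,0],"rot":[0,0,2.049],"claw":110}]'; python3 -c "
from h import *;st()"
```

```text
time_s: 10.47
eef_pos: [475.5, -71.8, 106.6]
tcp_rot: [-84.1, 89.7, 160.3]
force: [-0.7, -0.3, -0.4]
opening: 51.9
t10.47 pos [475.5 -71.8 106.6] phi -25.6 tilt 0.30 [-0.0049  0.0017 -1.    ] q1 -17.7 q6 7.9 F [-0.7 -0.3 -0.4] M [-0.1   0.09 -0.03] open 51.9
```

```bash
python3 -m inch '[{"delta_pos":[0,0,0],"rot":[0,0,1.049],"claw":110},{"delta_pos":[0,0,0],"rot":[0,0,1.049],"claw":110},{"delta_pos":[0,0,0],"rot":[0,0,1.049],"claw":110},{"delta_pos":[0,0,0],"rot":[0,0,1.049],"claw":110},{"delta_pos":[0,0,0],"rot":[0,0,1.049],"claw":110},{"delta_pos":[0,0,0],"rot":[0,0,1.049],"claw":110},{"delta_pos":[0,0,0],"rot":[0,0,1.049],"claw":110},{"delta_pos":[0,0.0003,-0.02],"rot":[0,0,1.049],"claw":110}]'; python3 - <<'E'
from h import *
import cv2
st();i=imaging.camera_info('wrist');a=imaging.capture('wrist');T=np.array(i['world_from_camera'])
o=cv2.resize(a[110:310,130:390],(780,600))
for z in (85,):
  c=T[:3,:3].T@(np.array([475.5,-71.5,z])-T[:3,3]); q=c[:2]/c[2]*i['fx']+[i['cx'],i['cy']]
  cv2.circle(o,tuple(int(v) for v in (q-[130,110])*3),4,(0,0,255),1)
cv2.imwrite('pics/w4.png',o)
E
```

```text
time_s: 11.13
eef_pos: [478.1, -72.3, 89.3]
tcp_rot: [-4.4, 89.7, -62.7]
force: [0.9, -0.1, 1.0]
opening: 52.0
t11.13 pos [478.1 -72.3  89.3] phi 31.7 tilt 0.34 [ 0.0027 -0.0053 -1.    ] q1 -17.5 q6 -49.1 F [ 0.9 -0.1  1. ] M [-0.09  0.    0.03] open 52.0
```

View pics/w4.png

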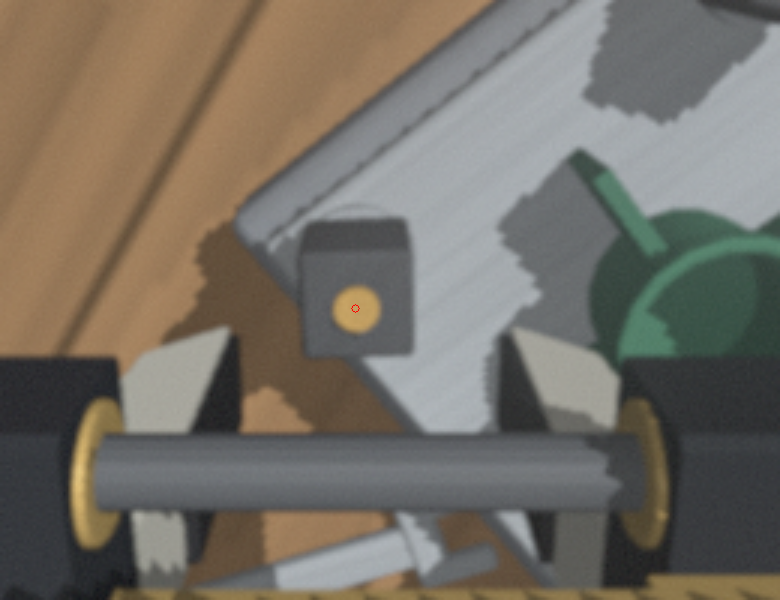

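```bash
python3 -m inch '[{"delta_pos":[-0.0026,0.0008,-0.015],"rot":[0,0,0.025],"claw":110},{"delta_pos":[-0.0026,0.0008,-0.03],"rot":[0,0,0.025],"claw":110},{"delta_pos":[-0.0026,0.0008,-0.045],"rot":[0,0,0.025],"claw":110},{"delta_pos":[-0.0026,0.0008,-0.052],"rot":[0,0,0.025],"claw":120},{"delta_pos":[-0.0026,0.0008,-0.052],"rot":[0,0,0.025],"claw":140},{"delta_pos":[-0.0026,0.0008,-0.052],"rot":[0,0,0.025],"claw":160}]'; python3 -c "
from h import *;st()"
```

```text
time_s: 11.68
eef_pos: [472.2, -70.6, 32.4]
tcp_rot: [-98.4, 89.6, -154.8]
force: [0.5, 0.2, 0.1]
opening: 39.6
t11.68 pos [472.2 -70.6  32.4] phi 33.5 tilt 0.37 [-0.0058 -0.0027 -1.    ] q1 -17.5 q6 -50.8 F [0.5 0.2 0.1] M [-0.02 -0.04 -0.02] open 39.6
```

```bash
python3 -m inch '[{"delta_pos":[0.0033,-0.0009,0.0055],"rot":[0,0,0],"claw":160},{"delta_pos":[0.0033,-0.0009,0.0055],"rot":[0,0,0],"claw":170},{"delta_pos":[0.0033,-0.0009,0.0055],"rot":[0,0,0],"claw":200},{"delta_pos":[0.0033,-0.0009,0.0055],"rot":[0,0,0],"claw":230},{"delta_pos":[0.0033,-0.0009,0.0055],"rot":[0,0,0],"claw":230}]'; python3 -c "
from h import *;st()"
```

```text
time_s: 12.1
eef_pos: [475.7, -72.4, 39.2]
tcp_rot: [-79.7, 89.6, -136.1]
force: [-3.0, -3.5, 8.2]
opening: 27.7
t12.10 pos [475.7 -72.4  39.2] phi 33.6 tilt 0.37 [-0.0046 -0.0044 -1.    ] q1 -17.6 q6 -50.8 F [-3.  -3.5  8.2] M [-0.76  0.66  0.03] open 27.7
```

Gripped at φ = 33.6. Turning about 1.75 rad quickly first.

```bash
python3 -m inch '[{"delta_pos":[0,0,-0.0005],"rot":[0,0,-0.11],"claw":230},{"delta_pos":[0,0,-0.001],"rot":[0,0,-0.22],"claw":230},{"delta_pos":[0,0,-0.0012],"rot":[0,0,-0.33],"claw":230},{"delta_pos":[0,0,-0.0013],"rot":[0,0,-0.44],"claw":230},{"delta_pos":[0,0,-0.0014],"rot":[0,0,-0.55],"claw":230},{"delta_pos":[0,0,-0.0015],"rot":[0,0,-0.66],"claw":230},{"delta_pos":[0,0,-0.0016],"rot":[0,0,-0.77],"claw":230},{"delta_pos":[0,0,-0.0017],"rot":[0,0,-0.88],"claw":230}]'; python3 -c "
from h import *;st()"
python3 -m inch '[{"delta_pos":[0,0,-0.0002],"rot":[0,0,-0.11],"claw":230},{"delta_pos":[0,0,-0.0003],"rot":[0,0,-0.22],"claw":230},{"delta_pos":[0,0,-0.0004],"rot":[0,0,-0.33],"claw":230},{"delta_pos":[0,0,-0.0006],"rot":[0,0,-0.44],"claw":230},{"delta_pos":[0,0,-0.0007],"rot":[0,0,-0.55],"claw":230},{"delta_pos":[0,0,-0.0008],"rot":[0,0,-0.66],"claw":230},{"delta_pos":[0,0,-0.001],"rot":[0,0,-0.77],"claw":230},{"delta_pos":[0,0,-0.0011],"rot":[0,0,-0.88],"claw":230}]'; python3 -c "
from h import *;st()"
```

```text
time_s: 12.77
eef_pos: [474.8, -73.0, 38.3]
tcp_rot: [-70.4, 89.6, -177.5]
force: [-5.5, -4.1, 5.2]
opening: 27.8
t12.77 pos [474.8 -73.   38.3] phi -17.1 tilt 0.45 [-7.8e-03 -3.0e-04 -1.0e+00] q1 -17.8 q6 -0.5 F [-5.5 -4.1  5.2] M [-0.82  1.14  0.11] open 27.8
time_s: 13.43
eef_pos: [473.4, -72.9, 37.4]
tcp_rot: [-59.8, 89.4, 142.4]
force: [-5.5, -1.2, 1.3]
opening: 27.6
t13.43 pos [473.4 -72.9  37.4] phi -67.8 tilt 0.55 [-0.0077  0.0059 -1.    ] q1 -18.1 q6 49.6 F [-5.5 -1.2  1.3] M [-0.34  0.98  0.14] open 27.6
```

```bash
python3 -m inch '[{"delta_pos":[0,0,-0.0001],"rot":[0,0,-0.08],"claw":230},{"delta_pos":[0,0,-0.0002],"rot":[0,0,-0.16],"claw":230},{"delta_pos":[0,0,-0.0003],"rot":[0,0,-0.24],"claw":230},{"delta_pos":[0,0,-0.0004],"rot":[0,0,-0.32],"claw":230},{"delta_pos":[0,0,-0.0005],"rot":[0,0,-0.38],"claw":230}]'; python3 -c "
from h import *;st()"
```

```text
time_s: 13.85
eef_pos: [472.7, -72.6, 37.1]
tcp_rot: [-55.1, 89.4, 125.1]
force: [-1.7, 1.2, -0.1]
opening: 28.0
t13.85 pos [472.7 -72.6  37.1] phi -89.8 tilt 0.61 [-0.0061  0.0087 -0.9999] q1 -18.2 q6 71.3 F [-1.7  1.2 -0.1] M [-0.08  0.49  0.13] open 28.0
```

```bash
python3 -m inch '[{"delta_pos":[0,0,-0.0001],"rot":[0,0,-0.06],"claw":230},{"delta_pos":[0,0,-0.0002],"rot":[0,0,-0.12],"claw":230},{"delta_pos":[0,0,-0.0003],"rot":[0,0,-0.18],"claw":230}]'; python3 -c "
from h import *;st()"
```

```text
time_s: 14.1
eef_pos: [472.5, -72.3, 36.9]
tcp_rot: [-54.0, 89.4, 115.7]
force: [-0.5, 1.1, -1.2]
opening: 27.6
t14.10 pos [472.5 -72.3  36.9] phi -100.3 tilt 0.63 [-0.0048  0.0099 -0.9999] q1 -18.2 q6 81.6 F [-0.5  1.1 -1.2] M [0.02 0.23 0.15] open 27.6
```

```bash
python3 -m inch '[{"delta_pos":[0,0,-0.0001],"rot":[0,0,-0.06],"claw":230},{"delta_pos":[0,0,-0.0002],"rot":[0,0,-0.12],"claw":230},{"delta_pos":[0,0,-0.0003],"rot":[0,0,-0.18],"claw":230}]'; python3 -c "
from h import *;st()"
```

```text
time_s: 14.35
eef_pos: [472.4, -72.0, 36.7]
tcp_rot: [-54.2, 89.4, 105.1]
force: [0.6, 1.8, -3.0]
opening: 27.8
t14.35 pos [472.4 -72.   36.7] phi -110.8 tilt 0.65 [-0.0029  0.0109 -0.9999] q1 -18.3 q6 92.0 F [ 0.6  1.8 -3. ] M [0.03 0.15 0.1 ] open 27.8
```

```bash
python3 -m inch '[{"delta_pos":[0,0,-0.0001],"rot":[0,0,-0.06],"claw":230},{"delta_pos":[0,0,-0.0002],"rot":[0,0,-0.12],"claw":230},{"delta_pos":[0,0,-0.0003],"rot":[0,0,-0.18],"claw":230}]'; python3 -c "
from h import *;st()"
```

```text
time_s: 14.6
eef_pos: [472.3, -71.7, 36.5]
tcp_rot: [-54.7, 89.3, 94.1]
force: [0.4, 1.8, -3.4]
opening: 27.9
t14.60 pos [472.3 -71.7  36.5] phi -121.2 tilt 0.66 [-8.000e-04  1.150e-02 -9.999e-01] q1 -18.3 q6 102.4 F [ 0.4  1.8 -3.4] M [0.15 0.07 0.17] open 27.9
```

```bash
python3 -m inch '[{"delta_pos":[0,0,-0.0001],"rot":[0,0,-0.06],"claw":230},{"delta_pos":[0,0,-0.0002],"rot":[0,0,-0.12],"claw":230},{"delta_pos":[0,0,-0.0003],"rot":[0,0,-0.17],"claw":230}]'; python3 -c "
from h import *;st()"
```

```text
time_s: 14.85
eef_pos: [472.4, -71.5, 36.5]
tcp_rot: [-56.2, 89.3, 82.7]
force: [0.7, 2.0, -0.7]
opening: 27.5
t14.85 pos [472.4 -71.5  36.5] phi -131.1 tilt 0.66 [ 0.0015  0.0114 -0.9999] q1 -18.3 q6 112.2 F [ 0.7  2.  -0.7] M [0.18 0.14 0.65] open 27.5
```

Firm at 0.65 N m after 2.87 rad. I'll release it and go to TR, correcting the small tilt on the way.

```bash
python3 -m inch '[{"delta_pos":[0,0,0],"rot":[0,0,0],"claw":110},{"delta_pos":[0,0,0],"rot":[0,0,0],"claw":110},{"delta_pos":[0,0,0],"rot":[0,0,0],"claw":110},{"delta_pos":[0,0,0.02],"rot":[0,0,0],"claw":110},{"delta_pos":[0,0,0.05],"rot":[-0.011,0.0015,0],"claw":110},{"delta_pos":[0.01,0.03,0.07],"rot":[-0.011,0.0015,0],"claw":110},{"delta_pos":[0.02,0.06,0.07],"rot":[-0.011,0.0015,0],"claw":110},{"delta_pos":[0.03,0.09,0.07],"rot":[-0.011,0.0015,0],"claw":110}]'; python3 -c "
from h import *;st()"
```

```text
time_s: 15.52
eef_pos: [504.0, 19.0, 108.5]
tcp_rot: [-142.2, 89.7, -3.3]
force: [0.5, -0.2, -1.4]
opening: 52.1
t15.52 pos [504.   19.  108.5] phi -131.1 tilt 0.26 [ 4.5e-03 -3.0e-04 -1.0e+00] q1 -6.6 q6 124.5 F [ 0.5 -0.2 -1.4] M [ 0.01  0.14 -0.02] open 52.1
```

```bash
python3 -m inch '[{"delta_pos":[0.0157,0.0319,0],"rot":[0,0,2.5],"claw":110},{"delta_pos":[0.0157,0.0319,0],"rot":[0,0,2.5],"claw":110},{"delta_pos":[0.0157,0.0319,0],"rot":[0,0,2.5],"claw":110},{"delta_pos":[0.0157,0.0319,0],"rot":[0,0,2.5],"claw":110},{"delta_pos":[0.0157,0.0319,0],"rot":[0,0,2.5],"claw":110},{"delta_pos":[0.0157,0.0319,0],"rot":[0,0,2.5],"claw":110},{"delta_pos":[0.0157,0.0319,0],"rot":[0,0,2.5],"claw":110},{"delta_pos":[0.0157,0.0319,0],"rot":[0,0,2.5],"claw":110}]'
python3 -m inch '[{"delta_pos":[0,0,0],"rot":[0,0,2.5],"claw":110},{"delta_pos":[0,0,0],"rot":[0,0,2.5],"claw":110},{"delta_pos":[0,0,0],"rot":[0,0,2.5],"claw":110},{"delta_pos":[0,0,0],"rot":[0,0,2.5],"claw":110},{"delta_pos":[0,0,0],"rot":[0,0,2.5],"claw":110},{"delta_pos":[0,0,0],"rot":[0,0,2.5],"claw":110},{"delta_pos":[0,0,0],"rot":[0,0,2.5],"claw":110},{"delta_pos":[0,0,0],"rot":[0,0,2.5],"claw":110}]'
python3 -m inch '[{"delta_pos":[0,0,0],"rot":[0,0,2],"claw":110},{"delta_pos":[0,0,0],"rot":[0,0,2],"claw":110},{"delta_pos":[0,0,0],"rot":[0,0,2],"claw":110},{"delta_pos":[0,0,0],"rot":[0,0,2],"claw":110},{"delta_pos":[0,0,0],"rot":[0,0,2],"claw":110},{"delta_pos":[0,0,0],"rot":[0,0,2],"claw":110},{"delta_pos":[0,0,0],"rot":[0,0,2],"claw":110},{"delta_pos":[0,0,0],"rot":[0,0,2],"claw":110}]'; python3 -c "
from h import *;st()"
```

```text
time_s: 16.18
eef_pos: [520.0, 50.7, 108.8]
tcp_rot: [-114.3, 89.9, 82.4]
force: [-0.7, -0.2, 0.7]
opening: 52.4
time_s: 16.85
eef_pos: [520.3, 50.5, 109.1]
tcp_rot: [-111.3, 89.9, 142.7]
force: [-0.8, 0.2, -0.5]
opening: 52.3
time_s: 17.52
eef_pos: [520.6, 50.3, 109.4]
tcp_rot: [-99.0, 89.9, -147.8]
force: [0.1, -0.6, 0.3]
opening: 52.4
t17.52 pos [520.6  50.3 109.4] phi 41.2 tilt 0.10 [-1.5e-03 -9.0e-04 -1.0e+00] q1 -2.8 q6 -44.0 F [ 0.1 -0.6  0.3] M [-0.07  0.09  0.03] open 52.4
```

```bash
python3 -m inch '[{"delta_pos":[0,0,0],"rot":[0,0,1.192],"claw":110},{"delta_pos":[0,0,0],"rot":[0,0,1.192],"claw":110},{"delta_pos":[0,0,0],"rot":[0,0,1.192],"claw":110},{"delta_pos":[0,0,0],"rot":[0,0,1.192],"claw":110},{"delta_pos":[0,0,0],"rot":[0,0,1.192],"claw":110},{"delta_pos":[0,0,0],"rot":[0,0,1.192],"claw":110},{"delta_pos":[0,0,0],"rot":[0,0,1.192],"claw":110},{"delta_pos":[-0.0009,0.0006,0],"rot":[0,0,1.192],"claw":110}]'
python3 -m inch '[{"delta_pos":[0,0,-0.01],"rot":[0,0,0.2],"claw":110},{"delta_pos":[0,0,-0.02],"rot":[0,0,0.2],"claw":110}]'; python3 - <<'E'
from h import *
import cv2
st();i=imaging.camera_info('wrist');a=imaging.capture('wrist');T=np.array(i['world_from_camera'])
o=cv2.resize(a[110:310,130:390],(780,600))
for z in (85,):
  c=T[:3,:3].T@(np.array([519.7,50.9,z])-T[:3,3]); q=c[:2]/c[2]*i['fx']+[i['cx'],i['cy']]
  cv2.circle(o,tuple(int(v) for v in (q-[130,110])*3),4,(0,0,255),1)
cv2.imwrite('pics/w5.png',o)
E
```

```text
time_s: 18.18
eef_pos: [520.0, 50.6, 109.6]
tcp_rot: [-78.1, 89.9, -69.6]
force: [-0.9, 0.1, -0.8]
opening: 51.8
time_s: 18.35
eef_pos: [520.9, 50.3, 90.3]
tcp_rot: [-49.8, 89.8, -29.4]
force: [0.6, 0.1, -0.8]
opening: 52.3
t18.35 pos [520.9  50.3  90.3] phi 110.4 tilt 0.25 [ 0.0038 -0.0021 -1.    ] q1 -2.8 q6 -113.1 F [ 0.6  0.1 -0.8] M [0.08 0.07 0.01] open 52.3
```

View pics/w5.png

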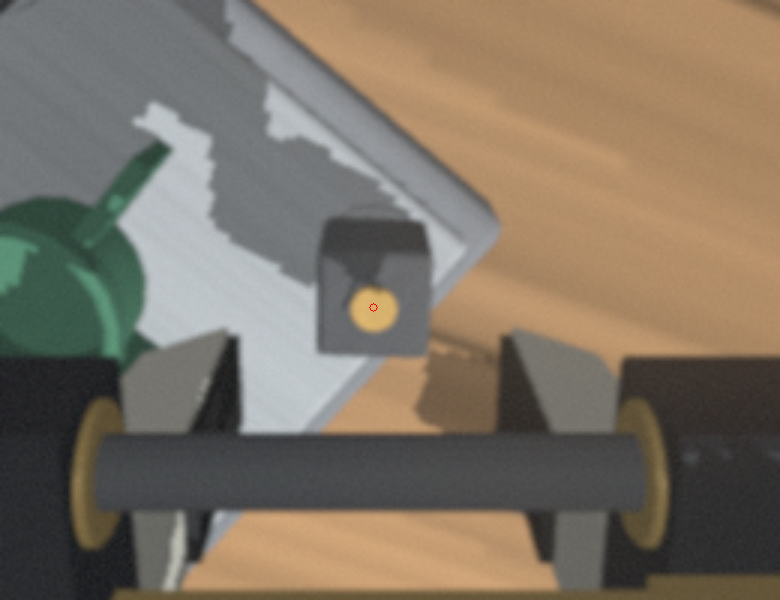

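TR's nut is square to the jaws and the projected axis falls on its tip at crop (374,308). Descending.

```bash
python3 -m inch '[{"delta_pos":[-0.0012,0.0006,-0.015],"rot":[0,0,0],"claw":110},{"delta_pos":[-0.0012,0.0006,-0.03],"rot":[0,0,0],"claw":110},{"delta_pos":[-0.0012,0.0006,-0.045],"rot":[0,0,0],"claw":110},{"delta_pos":[-0.0012,0.0006,-0.05],"rot":[0,0,0],"claw":120},{"delta_pos":[-0.0012,0.0006,-0.051],"rot":[0,0,0],"claw":140},{"delta_pos":[-0.0012,0.0006,-0.051],"rot":[0,0,0],"claw":160}]'; python3 -c "
from h import *;st()"
```

```text
time_s: 18.9
eef_pos: [518.4, 50.9, 37.3]
tcp_rot: [-115.2, 89.9, -94.7]
force: [0.1, 0.0, 0.6]
opening: 39.4
t18.90 pos [518.4  50.9  37.3] phi 110.5 tilt 0.11 [-2.e-04 -2.e-03 -1.e+00] q1 -2.8 q6 -113.2 F [0.1 0.  0.6] M [0.1  0.06 0.03] open 39.4
```

```bash
python3 -m inch '[{"delta_pos":[0.0012,0,0.0007],"rot":[0,0,0],"claw":170},{"delta_pos":[0.0012,0,0.0007],"rot":[0,0,0],"claw":200},{"delta_pos":[0.0012,0,0.0007],"rot":[0,0,0],"claw":230},{"delta_pos":[0.0012,0,0.0007],"rot":[0,0,0],"claw":230},{"delta_pos":[0.0012,0,0.0007],"rot":[0,0,0],"claw":230}]'; python3 -c "
from h import *;st()"
python3 -m inch '[{"delta_pos":[0,0,-0.0001],"rot":[0,0,-0.11],"claw":230},{"delta_pos":[0,0,-0.0003],"rot":[0,0,-0.22],"claw":230},{"delta_pos":[0,0,-0.0004],"rot":[0,0,-0.33],"claw":230},{"delta_pos":[0,0,-0.0006],"rot":[0,0,-0.44],"claw":230},{"delta_pos":[0,0,-0.0007],"rot":[0,0,-0.55],"claw":230},{"delta_pos":[0,0,-0.0008],"rot":[0,0,-0.66],"claw":230},{"delta_pos":[0,0,-0.001],"rot":[0,0,-0.77],"claw":230},{"delta_pos":[0,0,-0.0011],"rot":[0,0,-0.88],"claw":230}]'; python3 -c "
from h import *;st()"
```

```text
time_s: 19.32
eef_pos: [520.5, 50.9, 38.9]
tcp_rot: [-62.2, 89.8, -41.7]
force: [0.4, 0.7, 5.3]
opening: 27.9
t19.32 pos [520.5  50.9  38.9] phi 110.5 tilt 0.17 [ 0.0022 -0.0019 -1.    ] q1 -2.7 q6 -113.1 F [0.4 0.7 5.3] M [ 0.2  -0.11 -0.02] open 27.9
time_s: 19.98
eef_pos: [520.4, 49.6, 38.0]
tcp_rot: [-64.2, 89.7, -94.4]
force: [-0.6, -5.5, 2.2]
opening: 27.7
t19.98 pos [520.4  49.6  38. ] phi 59.8 tilt 0.30 [-4.0e-04 -5.3e-03 -1.0e+00] q1 -2.8 q6 -62.3 F [-0.6 -5.5  2.2] M [-1.31  0.24  0.15] open 27.7
```

```bash
python3 -m inch '[{"delta_pos":[0,0,-0.0001],"rot":[0,0,-0.11],"claw":230},{"delta_pos":[0,0,-0.0003],"rot":[0,0,-0.22],"claw":230},{"delta_pos":[0,0,-0.0004],"rot":[0,0,-0.33],"claw":230},{"delta_pos":[0,0,-0.0006],"rot":[0,0,-0.44],"claw":230},{"delta_pos":[0,0,-0.0007],"rot":[0,0,-0.55],"claw":230},{"delta_pos":[0,0,-0.0008],"rot":[0,0,-0.66],"claw":230},{"delta_pos":[0,0,-0.001],"rot":[0,0,-0.77],"claw":230},{"delta_pos":[0,0,-0.0011],"rot":[0,0,-0.88],"claw":230}]'; python3 -c "
from h import *;st()"
python3 -m inch '[{"delta_pos":[0,0,-0.0001],"rot":[0,0,-0.08],"claw":230},{"delta_pos":[0,0,-0.0002],"rot":[0,0,-0.16],"claw":230},{"delta_pos":[0,0,-0.0003],"rot":[0,0,-0.24],"claw":230},{"delta_pos":[0,0,-0.0004],"rot":[0,0,-0.3],"claw":230},{"delta_pos":[0,0,-0.0005],"rot":[0,0,-0.36],"claw":230}]'; python3 -c "
from h import *;st()"
```

```text
time_s: 20.65
eef_pos: [518.8, 48.5, 36.9]
tcp_rot: [-67.3, 89.5, -148.2]
force: [-3.7, -5.3, 4.1]
opening: 27.7
t20.65 pos [518.8  48.5  36.9] phi 9.1 tilt 0.52 [-0.0077 -0.0048 -1.    ] q1 -2.9 q6 -11.8 F [-3.7 -5.3  4.1] M [-0.98  0.95  0.15] open 27.7
time_s: 21.07
eef_pos: [517.9, 48.1, 36.4]
tcp_rot: [-65.9, 89.4, -167.6]
force: [-2.0, -1.5, 3.5]
opening: 28.0
t21.07 pos [517.9  48.1  36.4] phi -11.6 tilt 0.64 [-0.0108 -0.0024 -0.9999] q1 -3.0 q6 8.8 F [-2.  -1.5  3.5] M [-0.32  0.62  0.1 ] open 28.0
```

2.13 rad turned and not yet firm. Continuing in small steps.

```bash
python3 -m inch '[{"delta_pos":[0,0,-0.0001],"rot":[0,0,-0.06],"claw":230},{"delta_pos":[0,0,-0.0002],"rot":[0,0,-0.12],"claw":230},{"delta_pos":[0,0,-0.0003],"rot":[0,0,-0.18],"claw":230}]'; python3 -c "
from h import *;st()"
```

```text
time_s: 21.32
eef_pos: [517.3, 48.1, 36.2]
tcp_rot: [-65.0, 89.3, -177.1]
force: [-2.3, 0.2, 3.3]
opening: 27.7
t21.32 pos [517.3  48.1  36.2] phi -22.1 tilt 0.69 [-1.210e-02 -6.000e-04 -9.999e-01] q1 -3.1 q6 19.1 F [-2.3  0.2  3.3] M [-0.04  0.37  0.14] open 27.7
```

```bash
python3 -m inch '[{"delta_pos":[0,0,-0.0001],"rot":[0,-0.002,-0.06],"claw":230},{"delta_pos":[0,0,-0.0002],"rot":[0,-0.004,-0.12],"claw":230},{"delta_pos":[0,0,-0.0003],"rot":[0,-0.006,-0.18],"claw":230}]'; python3 -c "
from h import *;st()"
```

```text
time_s: 21.57
eef_pos: [516.8, 48.2, 35.9]
tcp_rot: [-66.7, 89.6, 170.8]
force: [-0.7, 1.1, 2.5]
opening: 27.9
t21.57 pos [516.8  48.2  35.9] phi -32.6 tilt 0.40 [-0.0069  0.0011 -1.    ] q1 -3.2 q6 29.4 F [-0.7  1.1  2.5] M [0.1  0.35 0.12] open 27.9
```

```bash
python3 -m inch '[{"delta_pos":[0,0,-0.0001],"rot":[0,-0.002,-0.06],"claw":230},{"delta_pos":[0,0,-0.0002],"rot":[0,-0.004,-0.12],"claw":230},{"delta_pos":[0,0,-0.0003],"rot":[0,-0.006,-0.18],"claw":230}]'; python3 -c "
from h import *;st()"
```

```text
time_s: 21.82
eef_pos: [516.4, 48.4, 35.7]
tcp_rot: [-105.9, 89.9, 121.0]
force: [-0.6, 1.9, 2.5]
opening: 27.6
t21.82 pos [516.4  48.4  35.7] phi -43.0 tilt 0.14 [-0.0012  0.002  -1.    ] q1 -3.2 q6 39.7 F [-0.6  1.9  2.5] M [0.23 0.3  0.14] open 27.6
```

```bash
python3 -m inch '[{"delta_pos":[0,0,-0.0001],"rot":[0,0,-0.06],"claw":230},{"delta_pos":[0,0,-0.0002],"rot":[0,0,-0.12],"claw":230},{"delta_pos":[0,0,-0.0003],"rot":[0,0,-0.17],"claw":230}]'; python3 -c "
from h import *;st()"
```

```text
time_s: 22.07
eef_pos: [516.1, 48.7, 35.5]
tcp_rot: [-99.9, 89.8, 117.1]
force: [-0.2, 1.6, 2.4]
opening: 27.7
t22.07 pos [516.1  48.7  35.5] phi -52.9 tilt 0.17 [-0.0013  0.0026 -1.    ] q1 -3.2 q6 49.6 F [-0.2  1.6  2.4] M [0.37 0.27 0.11] open 27.7
```

```bash
python3 -m inch '[{"delta_pos":[0,0,-0.0001],"rot":[0,0,-0.06],"claw":230},{"delta_pos":[0,0,-0.0002],"rot":[0,0,-0.12],"claw":230},{"delta_pos":[0,0,-0.0003],"rot":[0,0,-0.17],"claw":230}]'; python3 -c "
from h import *;st()"
```

```text
time_s: 22.32
eef_pos: [515.9, 49.1, 35.3]
tcp_rot: [-96.7, 89.8, 110.5]
force: [-0.7, 3.1, 2.3]
opening: 27.9
t22.32 pos [515.9  49.1  35.3] phi -62.8 tilt 0.20 [-0.0012  0.0033 -1.    ] q1 -3.2 q6 59.5 F [-0.7  3.1  2.3] M [0.42 0.23 0.09] open 27.9
```

```bash
python3 -m inch '[{"delta_pos":[0,0,-0.0001],"rot":[0,0,-0.06],"claw":230},{"delta_pos":[0,0,-0.0002],"rot":[0,0,-0.12],"claw":230},{"delta_pos":[0,0,-0.0003],"rot":[0,0,-0.17],"claw":230}]'; python3 -c "
from h import *;st()"
```

```text
time_s: 22.57
eef_pos: [515.7, 49.5, 35.1]
tcp_rot: [-94.5, 89.8, 102.8]
force: [0.6, 1.7, 1.9]
opening: 27.6
t22.57 pos [515.7  49.5  35.1] phi -72.7 tilt 0.23 [-9.0e-04  3.9e-03 -1.0e+00] q1 -3.1 q6 69.4 F [0.6 1.7 1.9] M [0.45 0.19 0.07] open 27.6
```

```bash
python3 -m inch '[{"delta_pos":[0,0,-0.0001],"rot":[0,0,-0.06],"claw":230},{"delta_pos":[0,0,-0.0002],"rot":[0,0,-0.12],"claw":230},{"delta_pos":[0,0,-0.0003],"rot":[0,0,-0.17],"claw":230}]'; python3 -c "
from h import *;st()"
```

```text
time_s: 22.82
eef_pos: [515.6, 49.9, 35.0]
tcp_rot: [-94.4, 89.8, 93.0]
force: [-0.5, 3.1, 4.0]
opening: 27.3
t22.82 pos [515.6  49.9  35. ] phi -82.6 tilt 0.25 [-2.0e-04  4.3e-03 -1.0e+00] q1 -3.1 q6 79.3 F [-0.5  3.1  4. ] M [0.41 0.31 0.36] open 27.3
```

Firm at 0.36 N m after 3.37 rad. On to the last nut, BL.

```bash
python3 -m inch '[{"delta_pos":[0,0,0],"rot":[0,0,0],"claw":110},{"delta_pos":[0,0,0],"rot":[0,0,0],"claw":110},{"delta_pos":[0,0,0],"rot":[0,0,0],"claw":110},{"delta_pos":[0,0,0.02],"rot":[0,0,0],"claw":110},{"delta_pos":[0,0,0.05],"rot":[-0.004,0,0],"claw":110},{"delta_pos":[0.015,-0.03,0.07],"rot":[-0.004,0,0.1],"claw":110},{"delta_pos":[0.03,-0.06,0.07],"rot":[-0.004,0,0.2],"claw":110},{"delta_pos":[0.045,-0.09,0.07],"rot":[-0.004,0,0.3],"claw":110}]'; python3 -c "
from h import *;st()"
```

```text
time_s: 23.48
eef_pos: [562.0, -41.1, 106.8]
tcp_rot: [138.8, 89.9, -16.2]
force: [0.1, 0.5, -0.6]
opening: 52.1
t23.48 pos [562.  -41.1 106.8] phi -65.0 tilt 0.14 [ 2.4e-03 -7.0e-04 -1.0e+00] q1 -12.0 q6 53.0 F [ 0.1  0.5 -0.6] M [-0.08  0.1  -0.01] open 52.1
```

```bash
python3 -m inch '[{"delta_pos":[0.015,-0.03,0],"rot":[0,0,2.8],"claw":110},{"delta_pos":[0.03,-0.06,0],"rot":[0,0,2.8],"claw":110},{"delta_pos":[0.0359,-0.0748,0],"rot":[0,0,2.8],"claw":110},{"delta_pos":[0.0359,-0.0748,0],"rot":[0,0,2.8],"claw":110},{"delta_pos":[0.0359,-0.0748,0],"rot":[0,0,2.8],"claw":110},{"delta_pos":[0.0359,-0.0748,0],"rot":[0,0,2.8],"claw":110},{"delta_pos":[0.0359,-0.0748,0],"rot":[0,0,2.8],"claw":110},{"delta_pos":[0.0359,-0.0748,0],"rot":[0,0,2.8],"claw":110}]'
python3 -m inch '[{"delta_pos":[0,0,0],"rot":[0,0,1.8],"claw":110},{"delta_pos":[0,0,0],"rot":[0,0,1.8],"claw":110},{"delta_pos":[0,0,0],"rot":[0,0,1.8],"claw":110},{"delta_pos":[0,0,0],"rot":[0,0,1.8],"claw":110},{"delta_pos":[0,0,0],"rot":[0,0,1.8],"claw":110},{"delta_pos":[0,0,0],"rot":[0,0,1.8],"claw":110},{"delta_pos":[0,0,0],"rot":[0,0,1.8],"claw":110},{"delta_pos":[0,0,0],"rot":[0,0,1.8],"claw":110}]'; python3 -c "
from h import *;st()"
```

```text
time_s: 24.15
eef_pos: [597.6, -116.1, 106.4]
tcp_rot: [-117.5, 89.9, 144.8]
force: [-0.7, 1.1, 1.2]
opening: 52.6
time_s: 24.82
eef_pos: [597.2, -116.2, 106.1]
tcp_rot: [-127.8, 89.9, -168.2]
force: [0.2, -0.1, 0.4]
opening: 52.2
t24.82 pos [ 597.2 -116.2  106.1] phi 49.6 tilt 0.13 [-2.2e-03 -5.0e-04 -1.0e+00] q1 -18.2 q6 -67.8 F [ 0.2 -0.1  0.4] M [-0.02  0.05 -0.02] open 52.2
```

Now to φ 95.5 (+45.9° = 0.80 rad), then part of the way down.

```bash
python3 -m inch '[{"delta_pos":[0.0007,0.0003,0],"rot":[0,0,0.8],"claw":110},{"delta_pos":[0.0007,0.0003,0],"rot":[0,0,0.8],"claw":110},{"delta_pos":[0.0007,0.0003,0],"rot":[0,0,0.8],"claw":110},{"delta_pos":[0.0007,0.0003,0],"rot":[0,0,0.8],"claw":110},{"delta_pos":[0.0007,0.0003,0],"rot":[0,0,0.8],"claw":110},{"delta_pos":[0.0007,0.0003,-0.005],"rot":[0,0,0.8],"claw":110},{"delta_pos":[0.0007,0.0003,-0.015],"rot":[0,0,0.8],"claw":110},{"delta_pos":[0.0007,0.0003,-0.018],"rot":[0,0,0.8],"claw":110}]'; python3 - <<'E'
from h import *
import cv2
st();i=imaging.camera_info('wrist');a=imaging.capture('wrist');T=np.array(i['world_from_camera'])
o=cv2.resize(a[110:310,130:390],(780,600))
for z in (85,):
  c=T[:3,:3].T@(np.array([597.9,-115.9,z])-T[:3,3]); q=c[:2]/c[2]*i['fx']+[i['cx'],i['cy']]
  cv2.circle(o,tuple(int(v) for v in (q-[130,110])*3),4,(0,0,255),1)
cv2.imwrite('pics/w6.png',o)
E
```

```text
time_s: 25.48
eef_pos: [597.1, -115.7, 86.7]
tcp_rot: [-164.6, 89.8, -159.0]
force: [0.0, -0.5, -0.2]
opening: 52.1
t25.48 pos [ 597.1 -115.7   86.7] phi 95.6 tilt 0.21 [-0.0034 -0.0013 -1.    ] q1 -18.1 q6 -113.6 F [ 0.  -0.5 -0.2] M [0.08 0.05 0.04] open 52.1
```

View pics/w6.png

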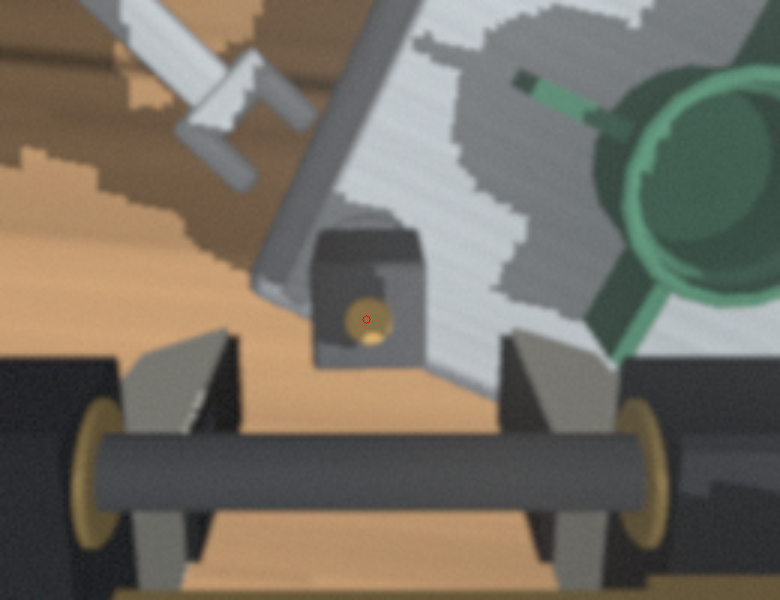

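```bash
python3 -m inch '[{"delta_pos":[0.0008,-0.0002,-0.015],"rot":[0,0,0],"claw":110},{"delta_pos":[0.0008,-0.0002,-0.03],"rot":[0,0,0],"claw":110},{"delta_pos":[0.0008,-0.0002,-0.043],"rot":[0,0,0],"claw":110},{"delta_pos":[0.0008,-0.0002,-0.047],"rot":[0,0,0],"claw":120},{"delta_pos":[0.0008,-0.0002,-0.048],"rot":[0,0,0],"claw":140},{"delta_pos":[0.0008,-0.0002,-0.048],"rot":[0,0,0],"claw":160}]'; python3 -c "
from h import *;st()"
```

```text
time_s: 26.03
eef_pos: [597.9, -116.0, 38.8]
tcp_rot: [-170.5, 89.8, -165.1]
force: [0.2, 0.4, 0.1]
opening: 39.7
t26.03 pos [ 597.9 -116.    38.8] phi 95.3 tilt 0.24 [-0.004  -0.0011 -1.    ] q1 -18.1 q6 -113.4 F [0.2 0.4 0.1] M [0.07 0.01 0.01] open 39.7
```

```bash
python3 -m inch '[{"delta_pos":[0,0,-0.0008],"rot":[0,-0.004,0],"claw":170},{"delta_pos":[0,0,-0.0008],"rot":[0,-0.004,0],"claw":200},{"delta_pos":[0,0,-0.0008],"rot":[0,-0.004,0],"claw":230},{"delta_pos":[0,0,-0.0008],"rot":[0,-0.004,0],"claw":230},{"delta_pos":[0,0,-0.0008],"rot":[0,-0.004,0],"claw":230}]'; python3 -c "
from h import *;st()"
python3 -m inch '[{"delta_pos":[0,0,-0.0001],"rot":[0,0,-0.11],"claw":230},{"delta_pos":[0,0,-0.0003],"rot":[0,0,-0.22],"claw":230},{"delta_pos":[0,0,-0.0004],"rot":[0,0,-0.33],"claw":230},{"delta_pos":[0,0,-0.0006],"rot":[0,0,-0.44],"claw":230},{"delta_pos":[0,0,-0.0007],"rot":[0,0,-0.55],"claw":230},{"delta_pos":[0,0,-0.0008],"rot":[0,0,-0.66],"claw":230},{"delta_pos":[0,0,-0.001],"rot":[0,0,-0.77],"claw":230},{"delta_pos":[0,0,-0.0011],"rot":[0,0,-0.88],"claw":230}]'; python3 -c "
from h import *;st()"
```

```text
time_s: 26.45
eef_pos: [598.4, -116.0, 38.7]
tcp_rot: [-52.4, 89.9, -47.1]
force: [-0.9, -0.1, 3.7]
opening: 27.7
t26.45 pos [ 598.4 -116.    38.7] phi 95.3 tilt 0.12 [ 0.0014 -0.0015 -1.    ] q1 -18.1 q6 -113.5 F [-0.9 -0.1  3.7] M [ 0.12 -0.03  0.02] open 27.7
time_s: 27.12
eef_pos: [597.9, -117.1, 37.7]
tcp_rot: [-62.4, 89.8, -107.7]
force: [-1.7, -3.5, 0.8]
opening: 28.1
t27.12 pos [ 597.9 -117.1   37.7] phi 44.6 tilt 0.22 [-0.0012 -0.0037 -1.    ] q1 -18.2 q6 -62.7 F [-1.7 -3.5  0.8] M [-0.81  0.45  0.1 ] open 28.1
```

```bash
python3 -m inch '[{"delta_pos":[0,0,-0.0001],"rot":[0,0,-0.11],"claw":230},{"delta_pos":[0,0,-0.0003],"rot":[0,0,-0.22],"claw":230},{"delta_pos":[0,0,-0.0004],"rot":[0,0,-0.33],"claw":230},{"delta_pos":[0,0,-0.0006],"rot":[0,0,-0.44],"claw":230},{"delta_pos":[0,0,-0.0007],"rot":[0,0,-0.55],"claw":230},{"delta_pos":[0,0,-0.0008],"rot":[0,0,-0.66],"claw":230},{"delta_pos":[0,0,-0.001],"rot":[0,0,-0.77],"claw":230},{"delta_pos":[0,0,-0.0011],"rot":[0,0,-0.88],"claw":230}]'; python3 -c "
from h import *;st()"
python3 -m inch '[{"delta_pos":[0,0,-0.0001],"rot":[0,0,-0.08],"claw":230},{"delta_pos":[0,0,-0.0002],"rot":[0,0,-0.16],"claw":230},{"delta_pos":[0,0,-0.0003],"rot":[0,0,-0.24],"claw":230},{"delta_pos":[0,0,-0.0004],"rot":[0,0,-0.3],"claw":230},{"delta_pos":[0,0,-0.0005],"rot":[0,0,-0.36],"claw":230}]'; python3 -c "
from h import *;st()"
```

```text
time_s: 27.78
eef_pos: [596.5, -117.8, 36.5]
tcp_rot: [-65.4, 89.6, -161.5]
force: [-4.0, -2.5, 2.8]
opening: 28.0
t27.78 pos [ 596.5 -117.8   36.5] phi -6.1 tilt 0.40 [-0.0066 -0.0022 -1.    ] q1 -18.2 q6 -12.0 F [-4.  -2.5  2.8] M [-0.48  0.91  0.18] open 28.0
time_s: 28.2
eef_pos: [595.6, -117.9, 36.1]
tcp_rot: [-64.4, 89.5, 178.7]
force: [-1.9, 0.1, 2.3]
opening: 27.6
t28.20 pos [ 595.6 -117.9   36.1] phi -26.9 tilt 0.50 [-8.7e-03  2.0e-04 -1.0e+00] q1 -18.3 q6 8.6 F [-1.9  0.1  2.3] M [-0.11  0.63  0.12] open 27.6
```

2.13 rad turned and still only drag. Small steps again.

```bash
python3 -m inch '[{"delta_pos":[0,0,-0.0001],"rot":[0,-0.002,-0.06],"claw":230},{"delta_pos":[0,0,-0.0002],"rot":[0,-0.004,-0.12],"claw":230},{"delta_pos":[0,0,-0.0003],"rot":[0,-0.006,-0.17],"claw":230}]'; python3 -c "
from h import *;st()"
```

```text
time_s: 28.45
eef_pos: [595.2, -117.8, 35.8]
tcp_rot: [-73.7, 89.8, 159.6]
force: [-1.1, -0.1, 2.4]
opening: 28.0
t28.45 pos [ 595.2 -117.8   35.8] phi -36.8 tilt 0.22 [-0.0035  0.0013 -1.    ] q1 -18.4 q6 18.3 F [-1.1 -0.1  2.4] M [0.05 0.47 0.14] open 28.0
```

```bash
python3 -m inch '[{"delta_pos":[0,0,-0.0001],"rot":[0,0,-0.06],"claw":230},{"delta_pos":[0,0,-0.0002],"rot":[0,0,-0.12],"claw":230},{"delta_pos":[0,0,-0.0003],"rot":[0,0,-0.17],"claw":230}]'; python3 -c "
from h import *;st()"
```

```text
time_s: 28.7
eef_pos: [594.9, -117.6, 35.7]
tcp_rot: [-71.8, 89.7, 151.6]
force: [0.3, 0.5, 2.7]
opening: 27.7
t28.70 pos [ 594.9 -117.6   35.7] phi -46.7 tilt 0.25 [-0.0039  0.0021 -1.    ] q1 -18.4 q6 28.2 F [0.3 0.5 2.7] M [0.11 0.36 0.09] open 27.7
```

```bash
python3 -m inch '[{"delta_pos":[0,0,-0.0001],"rot":[0,0,-0.06],"claw":230},{"delta_pos":[0,0,-0.0002],"rot":[0,0,-0.12],"claw":230},{"delta_pos":[0,0,-0.0003],"rot":[0,0,-0.17],"claw":230}]'; python3 -c "
from h import *;st()"
```

```text
time_s: 28.95
eef_pos: [594.6, -117.3, 35.4]
tcp_rot: [-70.7, 89.7, 142.7]
force: [-1.4, 2.3, 1.8]
opening: 27.8
t28.95 pos [ 594.6 -117.3   35.4] phi -56.6 tilt 0.30 [-0.0041  0.0031 -1.    ] q1 -18.5 q6 38.0 F [-1.4  2.3  1.8] M [0.22 0.31 0.07] open 27.8
```

```bash
python3 -m inch '[{"delta_pos":[0,0,-0.0001],"rot":[0,0,-0.06],"claw":230},{"delta_pos":[0,0,-0.0002],"rot":[0,0,-0.12],"claw":230},{"delta_pos":[0,0,-0.0003],"rot":[0,0,-0.17],"claw":230}]'; python3 -c "
from h import *;st()"
```

```text
time_s: 29.2
eef_pos: [594.4, -117.0, 35.3]
tcp_rot: [-70.3, 89.7, 133.2]
force: [-0.9, 1.8, 2.0]
opening: 27.8
t29.20 pos [ 594.4 -117.    35.3] phi -66.5 tilt 0.33 [-0.0039  0.0041 -1.    ] q1 -18.5 q6 47.9 F [-0.9  1.8  2. ] M [0.19 0.25 0.12] open 27.8
```

```bash
python3 -m inch '[{"delta_pos":[0,0,-0.0001],"rot":[0,0,-0.06],"claw":230},{"delta_pos":[0,0,-0.0002],"rot":[0,0,-0.12],"claw":230},{"delta_pos":[0,0,-0.0003],"rot":[0,0,-0.17],"claw":230}]'; python3 -c "
from h import *;st()"
```

```text
time_s: 29.45
eef_pos: [594.3, -116.7, 35.1]
tcp_rot: [-69.9, 89.6, 123.7]
force: [-0.2, 1.8, 1.1]
opening: 27.9
t29.45 pos [ 594.3 -116.7   35.1] phi -76.4 tilt 0.35 [-0.0034  0.0051 -1.    ] q1 -18.5 q6 57.7 F [-0.2  1.8  1.1] M [0.2  0.27 0.06] open 27.9
```

```bash
python3 -m inch '[{"delta_pos":[0,0,-0.0001],"rot":[0,0,-0.06],"claw":230},{"delta_pos":[0,0,-0.0002],"rot":[0,0,-0.12],"claw":230},{"delta_pos":[0,0,-0.0003],"rot":[0,0,-0.17],"claw":230}]'; python3 -c "
from h import *;st()"
```

```text
time_s: 29.7
eef_pos: [594.2, -116.4, 34.9]
tcp_rot: [-69.9, 89.6, 113.8]
force: [-0.1, 1.8, 1.1]
opening: 27.7
t29.70 pos [ 594.2 -116.4   34.9] phi -86.3 tilt 0.38 [-0.0027  0.006  -1.    ] q1 -18.5 q6 67.6 F [-0.1  1.8  1.1] M [0.31 0.18 0.1 ] open 27.7
```

```bash
python3 -m inch '[{"delta_pos":[0,0,-0.0001],"rot":[0,0,-0.05],"claw":230},{"delta_pos":[0,0,-0.0002],"rot":[0,0,-0.1],"claw":230},{"delta_pos":[0,0,-0.0002],"rot":[0,0,-0.15],"claw":230}]'; python3 -c "
from h import *;st()"
```

```text
time_s: 29.95
eef_pos: [594.2, -116.0, 34.8]
tcp_rot: [-70.8, 89.6, 104.2]
force: [0.2, 1.8, 1.0]
opening: 27.3
t29.95 pos [ 594.2 -116.    34.8] phi -95.0 tilt 0.40 [-0.0017  0.0067 -1.    ] q1 -18.5 q6 76.3 F [0.2 1.8 1. ] M [0.29 0.11 0.15] open 27.3
```

```bash
python3 -m inch '[{"delta_pos":[0,0,-0.0001],"rot":[0,0,-0.05],"claw":230},{"delta_pos":[0,0,-0.0001],"rot":[0,0,-0.1],"claw":230}]'; python3 -c "
from h import *;st()"
```

```text
time_s: 30.12
eef_pos: [594.2, -115.8, 34.7]
tcp_rot: [-70.5, 89.6, 98.7]
force: [-0.8, 0.9, 0.4]
opening: 27.9
t30.12 pos [ 594.2 -115.8   34.7] phi -100.8 tilt 0.41 [-0.0011  0.007  -1.    ] q1 -18.5 q6 82.1 F [-0.8  0.9  0.4] M [0.21 0.1  0.39] open 27.9
```

Firm at 0.39 N m after 3.42 rad. Releasing and lifting clear, then a final look.

```bash
python3 -m inch '[{"delta_pos":[0,0,0],"rot":[0,0,0],"claw":110},{"delta_pos":[0,0,0],"rot":[0,0,0],"claw":110},{"delta_pos":[0,0,0],"rot":[0,0,0],"claw":110},{"delta_pos":[0,0,0.03],"rot":[0,0,0],"claw":110},{"delta_pos":[0,0,0.07],"rot":[-0.007,0,0],"claw":110},{"delta_pos":[0,0,0.1],"rot":[-0.007,0,0],"claw":110},{"delta_pos":[0,0,0.13],"rot":[-0.007,0,0],"claw":110},{"delta_pos":[0,0,0.13],"rot":[-0.007,0,0],"claw":110}]'
python3 -m inch '[{"delta_pos":[0.02,0.1,0.02],"rot":[0,0,0],"claw":110},{"delta_pos":[0.04,0.16,0.02],"rot":[0,0,0],"claw":110},{"delta_pos":[0.04,0.16,0.02],"rot":[0,0,0],"claw":110},{"delta_pos":[0.04,0.16,0.02],"rot":[0,0,0],"claw":110},{"delta_pos":[0.04,0.16,0.02],"rot":[0,0,0],"claw":110},{"delta_pos":[0.04,0.16,0.02],"rot":[0,0,0],"claw":110}]'
python3 - <<'E'
from h import *
import cv2
st()
for n in ('wrist','scene','side'):
    a=imaging.capture(n); cv2.imwrite(f'pics/f_{n}.png',a)
    print(n,[(r['confidence'],r['point']) for r in imaging.mark_of(n,'nut_a')], [(r['confidence'],r['point']) for r in imaging.mark_of(n,'plate_mid')],[(r['confidence'],r['point']) for r in imaging.mark_of(n,'spare_nut')])
a=cv2.imread('pics/f_side.png')[150:290,200:360];b=cv2.imread('pics/f_scene.png')[160:300,130:310]
cv2.imwrite('pics/fin.png',np.hstack([cv2.resize(a,(400,350)),cv2.resize(b,(400,350))]))
E
```

```text
time_s: 30.78
eef_pos: [597.4, -116.9, 171.7]
tcp_rot: [170.2, 89.4, -20.5]
force: [1.0, -0.9, -0.2]
opening: 52.2
time_s: 31.28
eef_pos: [637.5, 45.4, 191.3]
tcp_rot: [169.6, 89.4, -20.9]
force: [0.3, 0.1, -0.4]
opening: 52.0
t31.28 pos [637.5  45.4 191.3] phi -100.5 tilt 0.62 [ 0.0101 -0.0038 -0.9999] q1 -2.7 q6 97.8 F [ 0.3  0.1 -0.4] M [-0.05  0.18  0.04] open 52.0
wrist [(0.71, [639.3, 4.8, 66.9]), (0.7, [595.8, -113.7, 63.9]), (0.6, [524.2, 51.1, 65.8])] [(0.69, [553.9, -30.3, 42.4])] [(0.7, [572.5, 132.9, 2.4])]
scene [(0.75, [477.4, -74.7, 74.2]), (0.74, [687.3, 394.2, -3.7]), (0.68, [519.3, 48.9, 69.9]), (0.64, [643.9, 10.0, 71.0]), (0.57, [595.1, -117.0, 69.5])] [(0.86, [564.3, -28.5, 44.0])] [(0.66, [573.8, 131.0, 2.8]), (0.4, [521.6, 48.2, 71.4])]
side [(0.79, [518.3, 50.3, 60.8]), (0.72, [643.0, 8.1, 65.4]), (0.54, [594.9, -113.6, 63.9]), (0.5, [472.0, -70.6, 66.8])] [(0.61, [554.6, -30.4, 40.2])] [(0.64, [571.5, 130.8, 2.1])]
```

View pics/fin.png

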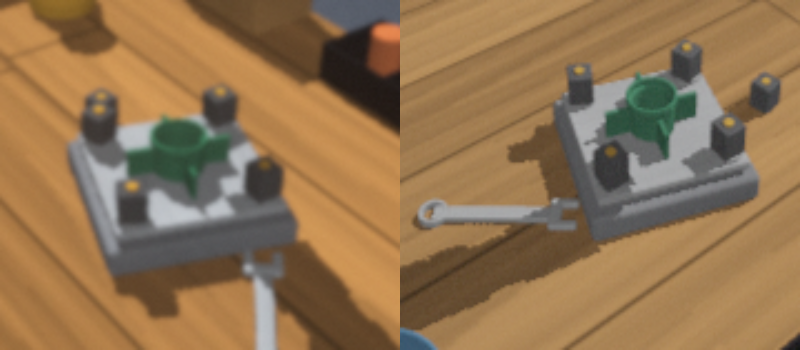

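View pics/f_wrist.png

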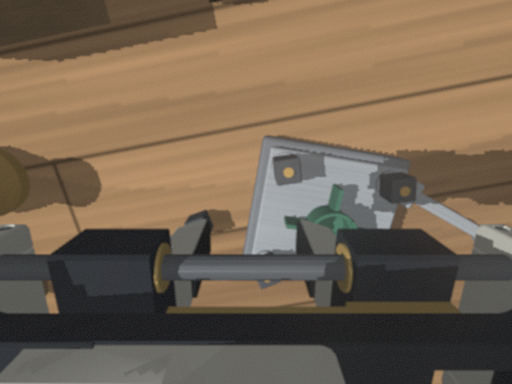

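The plate looks level and seated in both views, the gripper is clear of everything, and the spare nut and wrench are where they were. The jaws stayed at 27–28 mm through every turn; slipping on a nut's corners would have opened them toward 40 mm. Handing in.

```bash
python3 -c "
from h import *
st(); print(bot.job_done())"
```

```text
t31.88 pos [637.4  42.8 191.8] phi -100.8 tilt 0.62 [ 0.0102 -0.0038 -0.9999] q1 -2.9 q6 97.9 F [ 0.5 -0.1 -0. ] M [-0.03  0.18  0.01] open 52.3
the job is handed in; nothing more can be done
None
```

I tightened all four nuts clockwise in cross order and handed the job in at about 32 s; no verdict was reported. I named the nuts by their place in the first wrist picture.

| Order | Nut (x, y in mm) | Turned (rad) | Last torque (N m) |
|---|---|---|---|
| 1 | BR (642, 7) | 3.24 | 0.59 |
| 2 | TL (476, -72), diagonal to BR | 2.87 | 0.65 |
| 3 | TR (520, 51) | 3.37 | 0.36 |
| 4 | BL (598, -116), diagonal to TR | 3.42 | 0.39 |

- **Torque:** each nut turned at about 0.1 to 0.2 N m of drag, then rose clearly at the end. TL's reading is just above the 0.3–0.6 N m firm band but well under the 1 N m limit.
- **Grip:** the jaws stayed at 27–28 mm throughout, so no nut slipped.
- **Last look:** the fixed cameras show the plate looking level and drawn down, and the spare nut and wrench in place. I didn't compare the other things with the first pictures. The robot touches nothing.

**What disagreed or went unchecked:**
- The real fingertips are about 26–28 mm shorter than the reported TCP. My first grip on BR closed over the nut's top without gripping it, with no more than about 11 N; I then worked that much lower.
- The 0.35 mm nut heights are finer than the cameras resolve, so "fully tight" rests on the torque rise.
- I did not re-check BR and TL after tightening the last two.

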